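Fetch the beaker from behind the reagent bottles for weighing

ROBOT

A 6-joint arm with a two-finger parallel gripper is mounted at the origin on the work surface. World frame = base frame: x ahead of the robot, y to its left, z up, the work surface at z = 0. Lengths are in mm, angles in degrees, forces in N, time in s.
With the tool pointing down it reaches from about 300 to 850 mm from the base axis. Payload 4.2 kg.
Tool frame: the origin (TCP) lies between the finger pads; the fingertips stand 14 mm ahead of it and the grasp point (between the pads) lies 5 mm behind it (env.finger_overhang is the distance from the TCP to the fingertips, in mm); z points along the fingers, y is the line along which they close (so a half turn about z gives the same grasp; the last joint's range is limited). The gripper opens to 91 mm and grips with 3 to 60 N. Pads are 32 mm wide; open, the fingers measure 118 mm over their backs; the gripper's body (76 mm by 178 mm) begins 60 mm behind the grasp point.
Start: joints at [62.166, 18.312, 89.639, -0, 72.044, -1.146], TCP at [258.258, 513.755, 227.976] pointing down, gripper open.
Joint ranges: [-177.97, 177.97], [-48.28, 115.42], [12.27, 149.76], [-77.06, 257.06], [2.81, 150.46], [-146.56, 146.56]. Speed limits (degrees/s): [147.25, 147.25, 180, 180, 180, 180].

INTERFACE

Orientations are given as [roll, pitch, yaw] about the fixed x, y, z axes, in that order (R = Rz(yaw) Ry(pitch) Rx(roll)).
In Python, from workcell import status, cams, env, finder gives the robot as it stands.
- The arm moves only by the tool apply_moves, never from a script. Its argument "increments" is a list of rows, each a list of 7 numbers: the opening, from -1 (shut) to 1 (fully open), then the shift along the world's x, y, z in m, then the turn, a rotation vector about the world's x, y, z in degrees. In form: [[gripper, x, y, z, ax, ay, az], ...]. A call has 1 to 5 rows; each row shifts and turns the commanded pose from where the row before left it; what a row does not reach is not made up. A row lasts 1/12 s, in which the tool goes at most 41.7 mm and 7.16 degrees, less where a joint would pass 70% of its speed; a pose out of reach is approached as far as the arm can. A call with a gripper value outside its range is refused whole. The fingers move at their own pace and stop on an object; "newtons" is the grip in N (left out, the last holds). Time passes only in rows, so rows that do not move let the fingers close. It gives the time, the measured TCP pose, the force, the opening and the grip force at its end, in the units of the state.
- status.state(): the state, without advancing time (a new reading comes with each control period).
- cams.grab_frame(name): name is "scene" or "top" or "wrist"; returns a dict with "color" (400x640x3 uint8, red, green, blue), "intrinsics" (3x3 intrinsics, pixels), "R" (3x3) and "t" (3): a world point X has camera coordinates R X + t. Camera axes: x right, y down, z forward; pixel columns grow to the right and rows downward; lengths in mm; the calibration is good to about 2 mm. The wrist camera is an equidistant fisheye: a pixel r from the principal point sees the ray r / f radians off the axis. A picture is of the moment at which its call begins. There is no depth.
- env.job_done(): hands the job in; it is judged then, once.
Trained networks look in the newest picture that a camera, given by its name, has taken for a name from the list of things; names that differ only in an ending like _2 or _b are one class to them, and where a whole thing is asked for, a point or a joint stands for the part that bears it (a point fixed in the world has none). Each returns a list of dicts, best first, with "score" (0 to 1); they miss things now and then, are a little off and sometimes report something else, mostly with a low value. They report only what shows in the picture. A call takes as long as a camera call. They do not tell look-alikes from the thing itself.
- finder.boxes_of(query, camera): "rect" ([left, top, width, height] in pixels, round what is visible of it).
- finder.trace(query, camera): "pixels" (400x640 bool, what is visible of it) and "rect" ([left, top, width, height] in pixels, round what is visible of it).
The state is a dict: "time_s": time; "qpos": joint angles; "qvel": joint speeds; "effort": joint torques, N m; "ee_pos": TCP position; "ee_rot": TCP orientation; "force": force on the tool from outside, world axes, zero at the start; "torque": the same for the moment, N m; "gripper_width": finger opening in mm; "gripper_force": force on a finger pad.
Only numpy, scipy, OpenCV 4.12 (cv2) and the standard library are available. Lean on these libraries where they do the work, as an engineer would, in place of code of your own. Each camera call takes 0.05 s, during which the arm holds its last target. There are 200 camera calls.

TASK

The white beaker is hemmed in at the back of the wooden rack: first stand the tall reagent bottle, the powder jar and the dropping bottle out of the way, upright in the steel tray, without moving the beaker from its cell. Then set the beaker upright in the middle of the balance pan, and after that put the three bottles back, upright and each down in the same rack cell it came from. Leave the small jar in the rack and the spirit lamp where they are.

Things in the scene. Friction and masses are not known exactly. Their poses are not given: they have to be found in the camera images.
- beaker: open white plastic beaker with a small pouring lip, 56 mm across at the rim (52 at the foot), 72 mm high, 2.5 mm wall, 40 g. Origin: centre of its underside, z up. At the start it stands in the middle cell of the rack's back row (the row away from the robot).
- reagent_bottle: amber glass reagent bottle with paper band, narrow neck and a ribbed black screw cap, closed. Body 48 mm across, 83 mm high, shoulder up to 99 mm; cap 31 mm across, from 104 to 130 mm (the top). About 170 g. Origin: centre of its underside, z up. It may be lifted by its cap.
- powder_jar: wide-mouth white plastic jar with paper band and a flat white screw lid, closed. Body 50 mm across, 86 mm high; lid 46 mm across, from 92 to 115 mm (the top). About 160 g. Origin: centre of its underside, z up. It may be lifted by its lid.
- dropper_bottle: small amber glass dropping bottle, closed: body 42 mm across, 66 mm high, shoulder up to 80 mm; ribbed black collar 23 mm across, from 80 to 103 mm; then a black rubber teat 14 mm across up to 131 mm (the top). About 120 g. Origin: centre of its underside, z up. It may be lifted by its collar.
- rack: fixed wooden rack, 144 mm (its x, away from the robot) by 212 mm (its y, left). Origin: centre of underside. Floor 6 mm thick, walls 26 mm high, 4 mm dividers 24 mm high: 2 rows of 3 open cells about 64 mm square, centred at x = -34 (front), +34 mm (back), y = -68, 0, +68 mm. The bottles stand, in any order, in the back left, back right and front middle cells; a low jar and a rubber stopper fill the front corners.
- tray: fixed empty stainless steel tray, left or right on the bench, 190 mm (its x) by 170 mm (its y) outside, rim 16 mm high, walls and floor 3 mm thick, with a flat lip that reaches 8 mm farther out. Origin: centre of its underside, z up.
- pan (a point): centre of the top face of the round steel pan (120 mm across) of the fixed electronic balance on the other side of the bench. The pan's top is 75 mm above the bench; the white housing round it is 176 mm wide, about 63 mm high, and reaches 75 mm behind the pan's centre and 175 mm in front of it, towards the robot. z up.
- small_jar: low amber glass jar with black lid, 42 mm across, 46 mm high, closed, in one of the rack's front corner cells. Stays where it is. Origin: centre of its underside.
- spirit_lamp: unlit spirit lamp of greenish glass, 76 mm across, with its grey cap on, 88 mm high in all, loose on the bench between rack and robot. Stays where it is. Origin: centre of its underside.
There are look-alikes about, which are no part of the job. Leave any red look-alike of the powder_jar alone. What is shaped like the beaker but red is not meant.

How it is judged:
By the outcome, as a careful person would: the job done as asked, in the order asked, and still so for the second after the job is handed in, with the robot touching nothing.
It also fails if it takes over 138 s, if anything falls off the work surface, if the arm or the gripper's body presses on something with over 40 N, if the wrist force passes 120 N, or if a joint passes its speed limit or range.

## Working session

There is one attempt and no reset: what is moved stays moved. The work goes in short steps, Python scripts to look and compute and a tool call to move; the robot and the scene stay as the last step left them, time stands still between calls to the robot, and variables do not carry over. Pictures are saved under pics/ and viewed, at most 14 in all, crops included, and the job is handed in when it is done.

Besides the shell and the picture viewer there is one more tool, called after ">>>" by a JSON object that holds its "name" and its "arguments", one argument or row to a line. apply_moves: Moves the arm, as the interface text tells. Its arguments: {"type":"object","properties":{"increments":{"type":"array","items":{"type":"array","items":{"type":"number"}}},"newtons":{"type":"number"}},"required":["increments"]}

```bash
mkdir -p pics; ls; python3 - <<'E'
from workcell import status, cams, env, finder
import cv2
s=status.state();print(s['time_s'],s['ee_pos'],s['ee_rot'],s['gripper_width'],env.finger_overhang)
for n in ('scene','top'):
    f=cams.grab_frame(n);cv2.imwrite(f'pics/{n}0.png',f['color'][:,:,::-1])
    print(n,f['intrinsics'].tolist(),f['R'].tolist(),f['t'].tolist())
    for q in ['beaker','reagent_bottle','powder_jar','dropper_bottle','rack','tray','pan','small_jar','spirit_lamp']:
        print(q,[(round(d['score'],2),[int(x) for x in d['rect']]) for d in finder.boxes_of(q,n)][:4])
E
```

```text
pics
0.0 [258.06804957 513.32765513 227.12915346] [-1.79902087e+02 -1.30283755e-03  1.53308080e+02] 91.2969241785783 14.0
scene [[379.79249881782823, 0.0, 321.7670069393152], [0.0, 379.79249881782823, 200.2270167781713], [0.0, 0.0, 1.0]] [[0.05178520752841754, 0.9985465863261997, -0.014933426181961864], [0.5882345354359826, -0.04258350254343145, -0.8075684346428772], [-0.8070306212292393, 0.03303574196876677, -0.589584782835277]] [-30.619459378776476, -271.60385039030893, 1445.6359168879846]
beaker [(0.84, [326, 219, 22, 38]), (0.59, [247, 214, 21, 39])]
reagent_bottle [(0.93, [331, 186, 19, 46])]
powder_jar [(0.9, [299, 200, 19, 53]), (0.72, [202, 223, 32, 52])]
dropper_bottle [(0.7, [362, 207, 15, 50])]
rack [(0.87, [289, 214, 93, 53])]
tray [(0.74, [160, 182, 80, 55])]
pan [(0.93, [402, 156, 88, 65]), (0.36, [290, 213, 92, 53])]
small_jar []
spirit_lamp [(0.63, [308, 169, 22, 31])]
top [[365.7463931952433, 0.0, 318.69907181344826], [0.0, 365.7463931952433, 199.49760004569157], [0.0, 0.0, 1.0]] [[0.025630406491354348, -0.9995756429404095, -0.013842554076288314], [-0.9987710459971088, -0.02501727412966233, -0.042784736448441295], [0.04242027747350546, 0.01492213240084503, -0.9989884133580741]] [-3.319600791077771, 565.8932073402809, 899.2706844377294]
beaker [(0.78, [374, 158, 28, 23]), (0.75, [301, 140, 19, 26])]
reagent_bottle [(0.72, [291, 172, 25, 16])]
powder_jar [(0.66, [405, 126, 30, 32]), (0.63, [325, 143, 24, 31])]
dropper_bottle [(0.83, [273, 140, 16, 18]), (0.18, [306, 237, 30, 27])]
rack [(0.81, [259, 132, 97, 75])]
tray [(0.62, [413, 196, 74, 84])]
pan [(0.88, [138, 183, 82, 107]), (0.46, [411, 195, 75, 84])]
small_jar [(0.64, [264, 165, 22, 16])]
spirit_lamp [(0.92, [308, 239, 27, 24])]
```

```bash
python3 - <<'E'
import cv2
a=cv2.imread('pics/top0.png')[110:290,125:500]; b=cv2.imread('pics/scene0.png')[140:290,140:500]
cv2.imwrite('pics/v1.png',cv2.resize(a,(800,384),interpolation=cv2.INTER_CUBIC))
cv2.imwrite('pics/v2.png',cv2.resize(b,(800,333),interpolation=cv2.INTER_CUBIC))
E
```

```text
(no output)
```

View pics/v1.png

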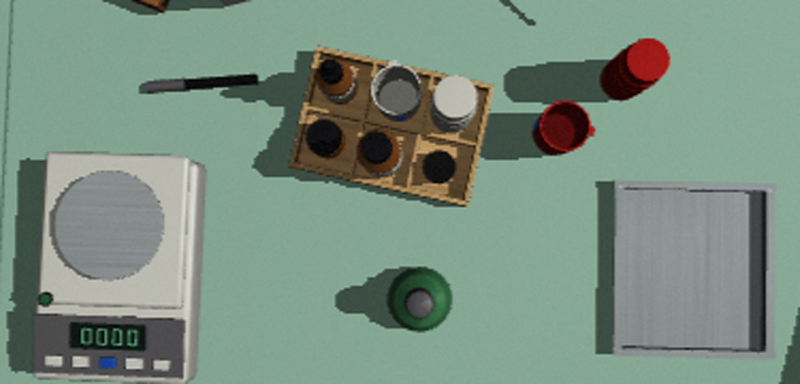

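View pics/v2.png

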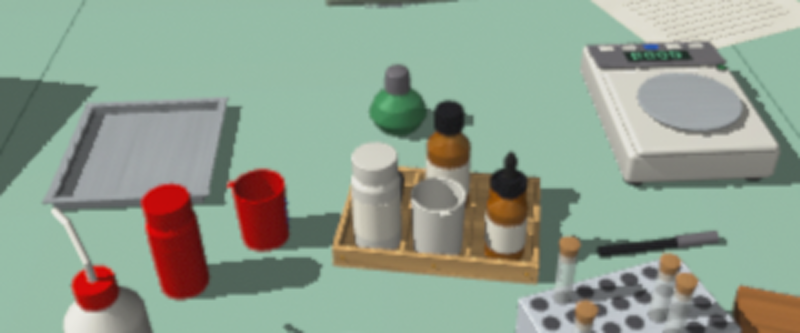

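```bash
cat > h.py <<'E'
import numpy as np, cv2
from scipy.optimize import minimize
from workcell import status, cams, env, finder
H=dict(beaker=[(0,26),(72,28)],
 reagent_bottle=[(0,24),(83,24),(99,15),(104,15.5),(130,15.5)],
 powder_jar=[(0,25),(86,25),(92,23),(115,23)],
 dropper_bottle=[(0,21),(66,21),(80,11.5),(103,11.5),(104,7),(131,7)])
def proj(f,P):
    c=np.asarray(P,float)@f['R'].T+f['t']; p=c@f['intrinsics'].T; return p[:,:2]/p[:,2:]
def unproj(f,uv,z):
    d=f['R'].T@np.linalg.solve(f['intrinsics'],[uv[0],uv[1],1.]); o=-f['R'].T@f['t']
    return o+d*(z-o[2])/d[2]
A=np.linspace(0,2*np.pi,25)[:-1]
def mask(f,name,x,y,z0,S=4):
    m=np.zeros((400*S,640*S),np.uint8); pr=H[name]
    for (h,r),(h2,r2) in zip(pr,pr[1:]):
        P=np.vstack([np.c_[x+q*np.cos(A),y+q*np.sin(A),0*A+z0+k] for k,q in ((h,r),(h2,r2))])
        cv2.fillConvexPoly(m,cv2.convexHull(((proj(f,P)+.5)*S).astype(np.float32)).astype(np.int32),1)
    return cv2.resize(m.astype(np.float32),(640,400),interpolation=cv2.INTER_AREA)
def fit(f,name,pix,z0,x0):
    pix=pix.astype(np.float32)
    def c(p):
        m=mask(f,name,*p,z0); return 1-np.minimum(m,pix).sum()/np.maximum(m,pix).sum()
    r=minimize(c,x0,method='Nelder-Mead',options=dict(initial_simplex=np.array(x0)+[[0,0],[8,0],[0,8]],xatol=.2,fatol=1e-4))
    return r.x,1-r.fun
E
python3 - <<'E'
from h import *
T=cams.grab_frame('top')
def cr(u,v): return np.array([125+u*375/800,110+v*180/384])
C=[unproj(T,cr(*p),26)[:2] for p in [(317,45),(495,85),(468,207),(290,168)]]
print('rack corners',np.round(C,1),'centre',np.mean(C,0))
rc=np.mean(C,0)
for n,uv in dict(dropper_bottle=(281,149),beaker=(311,153),powder_jar=(337,157),reagent_bottle=(302,180)).items():
    for d in finder.trace(n,'top'):
        r=d['rect']
        if abs(r[0]+r[2]/2-uv[0])<9: print(n,d['score'],fit(T,n,d['pixels'],6,unproj(T,uv,60)[:2]))
for z,ps in ((16,[(612,181),(776,185),(774,356),(614,356)]),(75,[(108,224)]),(75,[(50,224),(165,224)]),(75,[(108,170),(108,280)])):
    P=[unproj(T,cr(*p),z)[:2] for p in ps]; print(z,np.round(P,1).tolist(),np.mean(P,0))
S=cams.grab_frame('scene')
def cs(u,v): return np.array([140+u*.45,140+v*.45])
C=[unproj(S,cs(*p),26)[:2] for p in [(540,262),(335,247),(540,180)]]
print('scene rack corners BL BR FL',np.round(C,1))
print('scene pan',unproj(S,cs(691,102),75), 'tray',[unproj(S,cs(*p),16).round(1).tolist() for p in [(97,100),(228,98),(200,202),(47,200)]])
for n in H:
    for d in finder.trace(n,'scene'): print(n,d['rect'],d['score'],fit(S,n,d['pixels'],6,unproj(S,(d['rect'][0]+d['rect'][2]/2,d['rect'][1]+d['rect'][3]/2),60)[:2]))
E
```

```text
rack corners [[732.  126.9]
 [690.  -80.5]
 [548.3 -52.5]
 [588.1 153.7]] centre [639.61193726  36.88692011]
dropper_bottle 0.72 (array([687.95009138, 101.49546935]), np.float64(0.8910477757453918))
beaker 0.57 (array([674.54906035,  32.97759706]), np.float64(0.952296793460846))
powder_jar 0.94 (array([661.47439556, -30.56486043]), np.float64(0.9524103999137878))
reagent_bottle 0.55 (array([605.73577067,  50.32322492]), np.float64(0.8588421940803528))
16 [[582.9, -219.2], [583.0, -408.1], [386.8, -407.0], [381.7, -224.4]] [ 483.60660533 -314.68354236]
75 [[518.7, 342.2]] [518.67250095 342.15641173]
75 [[517.0, 405.8], [520.3, 279.7]] [518.65678377 342.76952169]
75 [[577.7, 344.7], [457.9, 339.6]] [517.76463979 342.11783617]
scene rack corners BL BR FL [[726.  130.4]
 [690.4 -76. ]
 [597.2 154. ]]
scene pan [526.01485644 341.11459035  75.        ] tray [[378.9, -395.7, 16.0], [387.0, -222.2, 16.0], [597.1, -229.2, 16.0], [581.6, -403.1, 16.0]]
beaker [245.6, 214.0, 24.5, 39.5] 0.84 (array([ 646.93649988, -154.16390729]), np.float64(0.9605748057365417))
beaker [326.0, 217.0, 25.8, 36.6] 0.57 (array([671.12977772,  29.57195126]), np.float64(0.9130752086639404))
beaker [330.8, 188.3, 23.1, 43.8] 0.53 (array([540.74994792,  54.14631607]), np.float64(0.7627806663513184))
reagent_bottle [331.5, 188.0, 22.1, 32.4] 0.96 (array([566.45184582,  50.78843854]), np.float64(0.6148303151130676))
powder_jar [205.3, 223.9, 27.9, 51.1] 0.85 (array([ 711.31956205, -230.55579805]), np.float64(0.9300720691680908))
powder_jar [300.3, 201.6, 17.5, 48.4] 0.61 (array([660.16991997, -32.71985843]), np.float64(0.9199976325035095))
powder_jar [159.4, 183.7, 81.7, 55.0] 0.6 (array([ 562.46831977, -323.52010408]), np.float64(0.31212496757507324))
dropper_bottle [358.6, 206.3, 18.8, 53.2] 0.67 (array([685.93557519,  99.45769187]), np.float64(0.9097300171852112))
```

>>> {"name": "apply_moves", "arguments": {
  "increments": [
    [0.3, 0.0174, -0.0232, 0, 0, 0, 0.8],
    [0.3, 0.0174, -0.0232, 0, 0, 0, 0.8],
    [0.3, 0.0174, -0.0232, 0, 0, 0, 0.8],
    [0.3, 0.0174, -0.0232, 0, 0, 0, 0.8],
    [0.3, 0.0174, -0.0232, 0, 0, 0, 0.7]
  ],
  "newtons": 15
}}

```text
time_s: 1.92
ee_pos: [345.8, 396.7, 228.0]
ee_rot: [180.0, 0.0, 157.3]
force: [0.5, 0.5, 0.4]
gripper_width: 61.7
gripper_force: 0.0
```

>>> {"name": "apply_moves", "arguments": {
  "increments": [
    [0.3, 0.0174, -0.0232, 0, 0, 0, 0.8],
    [0.3, 0.0174, -0.0232, 0, 0, 0, 0.8],
    [0.3, 0.0174, -0.0232, 0, 0, 0, 0.8],
    [0.3, 0.0174, -0.0232, 0, 0, 0, 0.8],
    [0.3, 0.0174, -0.0232, 0, 0, 0, 0.7]
  ]
}}

```text
time_s: 2.33
ee_pos: [433.0, 280.5, 228.1]
ee_rot: [180.0, 0.0, 161.2]
force: [-0.8, -0.2, -0.2]
gripper_width: 59.2
gripper_force: 0.0
```

>>> {"name": "apply_moves", "arguments": {
  "increments": [
    [0.3, 0.0174, -0.0232, 0, 0, 0, 0.8],
    [0.3, 0.0174, -0.0232, 0, 0, 0, 0.8],
    [0.3, 0.0174, -0.0232, 0, 0, 0, 0.8],
    [0.3, 0.0174, -0.0232, 0, 0, 0, 0.8],
    [0.3, 0.0174, -0.0232, 0, 0, 0, 0.7]
  ]
}}

```text
time_s: 2.75
ee_pos: [520.0, 164.5, 228.1]
ee_rot: [180.0, 0.0, 165.0]
force: [0.1, 0.1, 0.2]
gripper_width: 59.6
gripper_force: 0.0
```

>>> {"name": "apply_moves", "arguments": {
  "increments": [
    [0.3, 0.0174, -0.0232, 0, 0, 0, 0.8],
    [0.3, 0.0174, -0.0232, 0, 0, 0, 0.8],
    [0.3, 0.0174, -0.0232, 0, 0, 0, 0.8],
    [0.3, 0.0, -0.0232, 0, 0, 0, 0.8],
    [0.3, 0.0, 0, 0, 0, 0, 0]
  ]
}}

```text
time_s: 3.17
ee_pos: [572.1, 69.2, 227.6]
ee_rot: [-179.9, -0.0, 168.0]
force: [-0.3, -0.8, 0.0]
gripper_width: 59.2
gripper_force: 0.0
```

```bash
python3 - <<'E'
from h import *
s=status.state();print(s['time_s'],s['ee_pos'],s['ee_rot'],s['gripper_width'])
f=cams.grab_frame('wrist');cv2.imwrite('pics/w1.png',f['color'][:,:,::-1])
print(f['intrinsics'].tolist(),(-f['R'].T@f['t']).round(1),f['R'].round(3).tolist())
E
```

```text
3.1667 [572.14706305  69.18442644 227.62456701] [-1.79878424e+02 -1.21310539e-03  1.68022003e+02] 59.229756299973566
[[309.70691628693146, 0.0, 323.5991041015237], [0.0, 309.70691628693146, 194.435587539187], [0.0, 0.0, 1.0]] [500.7  85.8 384.8] [[0.208, 0.978, -0.002], [0.944, -0.2, 0.263], [0.257, -0.057, -0.965]]
```

View pics/w1.png

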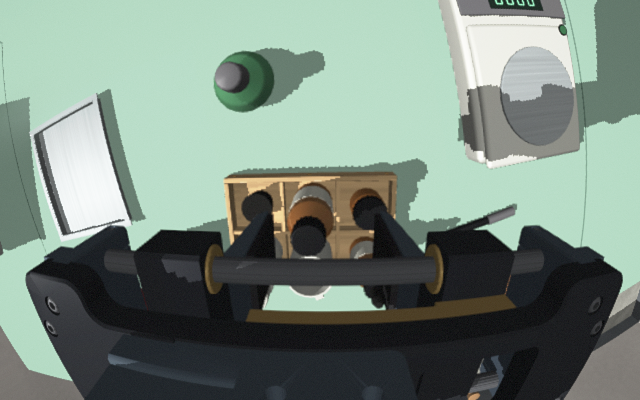

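```bash
cat >> h.py <<'E'
def wun(f,uv,z):
    K=f['intrinsics']; v=np.array([uv[0]-K[0,2],uv[1]-K[1,2]])/K[0,0]; r=np.hypot(*v)
    d=f['R'].T@np.r_[v/r*np.sin(r),np.cos(r)]; o=-f['R'].T@f['t']; return o+d*(z-o[2])/d[2]
E
python3 - <<'E'
from h import *
f=cams.grab_frame('wrist')
a=f['color'][150:320,200:440,::-1]; cv2.imwrite('pics/w1c.png',cv2.resize(a,(800,567),interpolation=cv2.INTER_CUBIC))
for n,p,z in (('cap',(309,240),136),('FR',(226,177),26),('FL',(396,174),26),('pan',(538,96),75)): print(n,wun(f,p,z).round(1))
E
```

```text
cap [604.4  52.4 136. ]
FR [549.5 -45.1  26. ]
FL [589.1 157.7  26. ]
pan [518.2 340.6  75. ]
```

View pics/w1c.png

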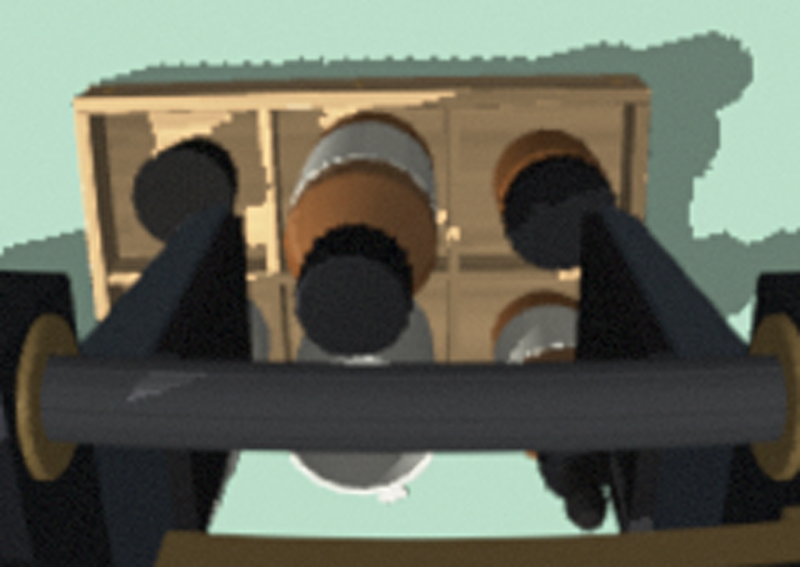

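>>> {"name": "apply_moves", "arguments": {
  "increments": [
    [0.3, 0.0167, -0.0089, 0, 0, 0, 0.3],
    [0.3, 0.0167, -0.0089, -0.015, 0, 0, 0.3],
    [0.3, 0, 0, -0.03, 0, 0, 0],
    [0.3, 0, 0, -0.03, 0, 0, 0],
    [0.3, 0, 0, -0.03, 0, 0, 0]
  ],
  "newtons": 25
}}

```text
time_s: 3.68
ee_pos: [604.9, 56.6, 122.2]
ee_rot: [179.9, 0.1, 168.9]
force: [0.0, 0.4, -0.6]
gripper_width: 59.4
gripper_force: 0.0
```

>>> {"name": "apply_moves", "arguments": {
  "increments": [
    [-1, 0, 0, 0, 0, 0, 0],
    [-1, 0, 0, 0, 0, 0, 0],
    [-1, 0, 0, 0, 0, 0, 0],
    [-1, 0, 0, 0, 0, 0, 0],
    [-1, 0, 0, 0, 0, 0, 0]
  ]
}}

```text
time_s: 4.1
ee_pos: [606.0, 55.4, 125.3]
ee_rot: [179.9, 0.2, 168.8]
force: [0.3, 0.0, 1.6]
gripper_width: 30.7
gripper_force: 25.0
```

```bash
python3 - <<'E'
from h import *
for i in range(3):
    s=status.state();print(s['time_s'],s['ee_pos'],s['ee_rot'],s['gripper_width'],s['force'],np.round(s['qpos'],2),np.round(s['qvel'],2)); cams.grab_frame('top') if i<1 else 0
E
```

```text
4.1 [606.03255774  55.40412619 125.25309754] [179.94646994   0.2275121  168.83485148] 30.692924544352486 [0.2606365  0.01921414 1.62574114] [ 4.150e+00  2.566e+01  9.376e+01 -1.000e-02  6.034e+01 -7.468e+01] [-0.23  0.16  0.62  0.74 -0.3  -0.07]
4.15 [606.02035073  55.39479985 125.19811162] [179.9304667    0.22627867 168.82080634] 30.2364270510301 [ 0.57825885 -0.47213061  3.42429674] [ 4.140e+00  2.566e+01  9.377e+01  1.000e-02  6.033e+01 -7.469e+01] [-0.19  0.12 -0.03  0.17 -0.17 -0.05]
4.15 [606.02035073  55.39479985 125.19811162] [179.9304667    0.22627867 168.82080634] 30.2364270510301 [ 0.57825885 -0.47213061  3.42429674] [ 4.140e+00  2.566e+01  9.377e+01  1.000e-02  6.033e+01 -7.469e+01] [-0.19  0.12 -0.03  0.17 -0.17 -0.05]
```

>>> {"name": "apply_moves", "arguments": {
  "increments": [
    [-1, 0, 0, 0.015, 0, 0, 0],
    [-1, 0, 0, 0.03, 0, 0, 0],
    [-1, 0, 0, 0.035, 0, 0, 0],
    [-1, -0.013, -0.0264, 0.01, 0, 0, 0],
    [-1, -0.013, -0.0264, 0, 0, 0, 0]
  ]
}}

```text
time_s: 4.57
ee_pos: [581.2, 2.8, 217.6]
ee_rot: [179.9, 0.5, 169.0]
force: [0.5, -0.7, -3.1]
gripper_width: 30.1
gripper_force: 25.0
```

>>> {"name": "apply_moves", "arguments": {
  "increments": [
    [-1, -0.013, -0.0264, 0, 0, 0, 0],
    [-1, -0.013, -0.0264, 0, 0, 0, 0],
    [-1, -0.013, -0.0264, 0, 0, 0, 0],
    [-1, -0.013, -0.0264, 0, 0, 0, 0],
    [-1, -0.013, -0.0264, 0, 0, 0, 0]
  ]
}}

```text
time_s: 4.98
ee_pos: [513.0, -130.7, 213.7]
ee_rot: [180.0, 0.1, 168.8]
force: [0.1, -0.6, -1.9]
gripper_width: 30.3
gripper_force: 25.0
```

>>> {"name": "apply_moves", "arguments": {
  "increments": [
    [-1, -0.013, -0.0264, 0, 0, 0, 0],
    [-1, -0.013, -0.0264, 0, 0, 0, 0],
    [-1, -0.013, -0.0264, 0, 0, 0, 0],
    [-1, -0.013, -0.0264, 0, 0, 0, 0],
    [-1, -0.013, -0.0264, 0, 0, 0, 0]
  ]
}}

```text
time_s: 5.4
ee_pos: [448.1, -262.8, 213.7]
ee_rot: [-180.0, 0.1, 168.8]
force: [0.3, 0.0, -1.8]
gripper_width: 30.1
gripper_force: 25.0
```

>>> {"name": "apply_moves", "arguments": {
  "increments": [
    [-1, -0.013, -0.0264, 0, 0, 0, 0],
    [-1, -0.013, -0.0264, 0, 0, 0, 0],
    [-1, 0, 0, -0.02, 0, 0, 0],
    [-1, 0, 0, 0, 0, 0, 0],
    [-1, 0, 0, 0, 0, 0, 0]
  ]
}}

```text
time_s: 5.82
ee_pos: [422.1, -313.9, 192.7]
ee_rot: [179.9, -0.1, 168.8]
force: [0.1, -0.0, -1.3]
gripper_width: 30.0
gripper_force: 25.0
```

>>> {"name": "apply_moves", "arguments": {
  "increments": [
    [-1, 0, 0, -0.03, 0, 0, 0],
    [-1, 0, 0, -0.025, 0, 0, 0],
    [-1, 0, 0, -0.01, 0, 0, 0],
    [-1, 0, 0, -0.003, 0, 0, 0],
    [-1, 0, 0, 0, 0, 0, 0]
  ]
}}

```text
time_s: 6.23
ee_pos: [423.4, -314.0, 125.3]
ee_rot: [180.0, -0.0, 168.9]
force: [0.5, 0.8, -1.8]
gripper_width: 30.4
gripper_force: 25.0
```

```bash
python3 - <<'E'
from h import *
s=status.state();print(s['time_s'],s['ee_pos'],s['ee_rot'],s['force'])
f=cams.grab_frame('scene');cv2.imwrite('pics/s1.png',cv2.resize(f['color'][130:280,140:400,::-1],(800,462),interpolation=cv2.INTER_CUBIC))
E
```

```text
6.2333 [ 423.41743455 -314.03156853  125.30305841] [ 1.79985984e+02 -5.58535416e-04  1.68870189e+02] [ 0.47045404  0.79888286 -1.84644687]
```

View pics/s1.png

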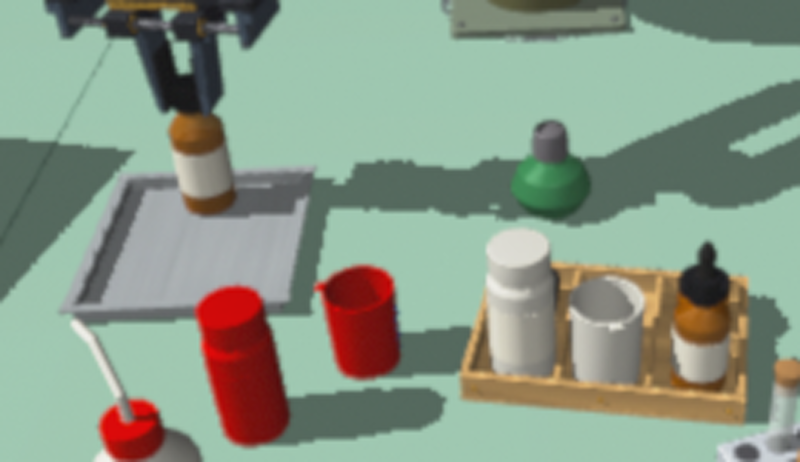

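>>> {"name": "apply_moves", "arguments": {
  "increments": [
    [-1, 0, 0, -0.002, 0, 0, 0],
    [-1, 0, 0, -0.001, 0, 0, 0],
    [-1, 0, 0, 0, 0, 0, 0]
  ]
}}

```text
time_s: 6.53
ee_pos: [423.2, -314.7, 122.7]
ee_rot: [-180.0, 0.1, 168.8]
force: [0.4, -1.0, -3.0]
gripper_width: 30.0
gripper_force: 25.0
```

>>> {"name": "apply_moves", "arguments": {
  "increments": [
    [-1, 0, 0, -0.001, 0, 0, 0],
    [-1, 0, 0, -0.001, 0, 0, 0],
    [-1, 0, 0, 0, 0, 0, 0]
  ]
}}

```text
time_s: 6.78
ee_pos: [423.9, -315.6, 122.1]
ee_rot: [-179.9, 0.2, 168.8]
force: [-1.4, 0.4, 7.1]
gripper_width: 30.0
gripper_force: 25.0
```

>>> {"name": "apply_moves", "arguments": {
  "increments": [
    [0.3, 0, 0, 0.001, 0, 0, 0],
    [0.3, 0, 0, 0, 0, 0, 0],
    [0.3, 0, 0, 0, 0, 0, 0],
    [0.3, 0, 0, 0.03, 0, 0, 0],
    [0.3, 0, 0, 0.035, 0, 0, 0]
  ]
}}

```text
time_s: 7.2
ee_pos: [421.3, -313.2, 184.2]
ee_rot: [179.8, -0.4, 168.8]
force: [0.9, -0.4, -0.5]
gripper_width: 58.5
gripper_force: 0.0
```

>>> {"name": "apply_moves", "arguments": {
  "increments": [
    [0.3, 0, 0, 0.035, 0, 0, 0],
    [0.4, 0.017, 0.022, 0.01, 0, 0, 0],
    [0.4, 0.017, 0.022, 0, 0, 0, 0],
    [0.4, 0.017, 0.022, 0, 0, 0, 0],
    [0.4, 0.017, 0.022, 0, 0, 0, 0]
  ]
}}

```text
time_s: 7.62
ee_pos: [491.4, -225.5, 231.3]
ee_rot: [180.0, 0.0, 168.8]
force: [-0.1, 0.0, 0.2]
gripper_width: 63.5
gripper_force: 0.0
```

>>> {"name": "apply_moves", "arguments": {
  "increments": [
    [0.55, 0.0198, 0.0279, 0, 0, 0, 0],
    [0.55, 0.0198, 0.0279, 0, 0, 0, 0],
    [0.55, 0.0198, 0.0279, 0, 0, 0, 0],
    [0.55, 0.0198, 0.0279, 0, 0, 0, 0],
    [0.55, 0.0198, 0.0279, 0, 0, 0, 0]
  ]
}}

```text
time_s: 8.03
ee_pos: [590.5, -85.4, 230.8]
ee_rot: [180.0, -0.0, 168.8]
force: [-0.3, 0.4, 0.2]
gripper_width: 70.8
gripper_force: 0.0
```

>>> {"name": "apply_moves", "arguments": {
  "increments": [
    [0.55, 0.0198, 0.0279, 0, 0, 0, 0],
    [0.55, 0.0198, 0.0279, 0, 0, 0, 0],
    [0.55, 0, 0, 0, 0, 0, 0]
  ]
}}

```text
time_s: 8.28
ee_pos: [632.4, -26.1, 230.0]
ee_rot: [179.8, 0.1, 169.1]
force: [-0.1, 0.0, -0.2]
gripper_width: 70.8
gripper_force: 0.0
```

```bash
python3 - <<'E'
from h import *
s=status.state();print(s['time_s'],s['ee_pos'],s['ee_rot'],s['gripper_width'])
f=cams.grab_frame('wrist');cv2.imwrite('pics/w2.png',f['color'][:,:,::-1])
cv2.imwrite('pics/w2c.png',cv2.resize(f['color'][140:310,200:440,::-1],(800,567),interpolation=cv2.INTER_CUBIC))
E
```

```text
8.2833 [632.38532752 -26.06119009 230.02432973] [1.79811014e+02 5.84081423e-02 1.69071032e+02] 70.79595806809459
```

View pics/w2c.png

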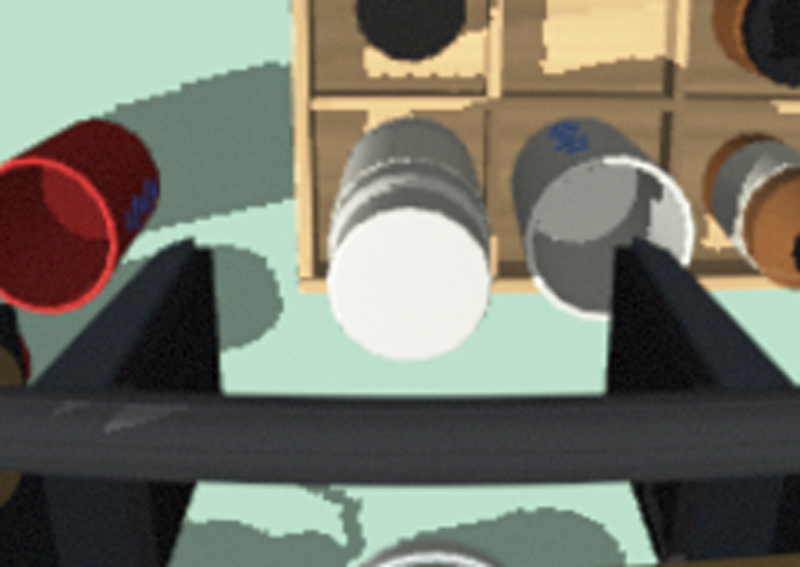

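```bash
python3 - <<'E'
from h import *
f=cams.grab_frame('wrist')
print(wun(f,(322.7,225.2),121),wun(f,(382.7,211.4),78))
for p in ((292,224),(346,227.5)): print(wun(f,p,26))   # rack back-right corner outer, divider end
E
```

```text
[658.85436779 -33.60251801 121.        ] [672.11958236  28.80507446  78.        ]
[685.72458605 -78.11091317  26.        ]
[703.13224415 -12.69900476  26.        ]
```

>>> {"name": "apply_moves", "arguments": {
  "increments": [
    [0.55, 0.015, 0, 0, 0, 0, 0],
    [0.55, 0.015, -0.0013, -0.018, 0, 0, 0],
    [0.55, 0, 0, -0.035, 0, 0, 0],
    [0.55, 0, 0, -0.035, 0, 0, 0],
    [0.55, 0, 0, -0.03, 0, 0, 0]
  ]
}}

```text
time_s: 8.8
ee_pos: [658.2, -33.9, 111.1]
ee_rot: [-180.0, -0.1, 168.7]
force: [0.1, -0.3, -0.1]
gripper_width: 70.6
gripper_force: 0.0
```

>>> {"name": "apply_moves", "arguments": {
  "increments": [
    [0.55, 0, 0, 0, 0, 0, 0],
    [-1, 0, 0, 0, 0, 0, 0],
    [-1, 0, 0, 0, 0, 0, 0],
    [-1, 0, 0, 0, 0, 0, 0],
    [-1, 0, 0, 0, 0, 0, 0]
  ]
}}

```text
time_s: 9.22
ee_pos: [660.7, -32.8, 115.7]
ee_rot: [180.0, 0.3, 168.8]
force: [0.7, 1.0, 0.6]
gripper_width: 47.0
gripper_force: 0.4
```

>>> {"name": "apply_moves", "arguments": {
  "increments": [
    [-1, 0, 0, 0, 0, 0, 0],
    [-1, 0, 0, 0, 0, 0, 0]
  ]
}}

```text
time_s: 9.38
ee_pos: [660.8, -32.5, 115.5]
ee_rot: [180.0, 0.3, 168.8]
force: [0.3, 1.2, 6.2]
gripper_width: 45.4
gripper_force: 25.0
```

>>> {"name": "apply_moves", "arguments": {
  "increments": [
    [-1, 0, 0, 0.015, 0, 0, 0],
    [-1, 0, 0, 0.03, 0, 0, 0],
    [-1, 0, 0, 0.035, 0, 0, 0],
    [-1, -0.0158, -0.0256, 0.01, 0, 0, 0],
    [-1, -0.0158, -0.0256, 0, 0, 0, 0]
  ]
}}

```text
time_s: 9.8
ee_pos: [629.9, -83.3, 207.1]
ee_rot: [180.0, 0.5, 169.0]
force: [0.7, -1.0, -2.6]
gripper_width: 45.2
gripper_force: 25.0
```

>>> {"name": "apply_moves", "arguments": {
  "increments": [
    [-1, -0.0158, -0.0256, 0, 0, 0, 0],
    [-1, -0.0158, -0.0256, 0, 0, 0, 0],
    [-1, -0.0158, -0.0256, 0, 0, 0, 0],
    [-1, -0.0158, -0.0256, 0, 0, 0, 0],
    [-1, -0.0158, -0.0256, 0, 0, 0, 0]
  ]
}}

```text
time_s: 10.22
ee_pos: [547.6, -212.5, 203.0]
ee_rot: [180.0, -0.0, 168.8]
force: [-0.1, -0.3, -1.7]
gripper_width: 45.4
gripper_force: 25.0
```

>>> {"name": "apply_moves", "arguments": {
  "increments": [
    [-1, -0.0158, -0.0256, 0, 0, 0, 0],
    [-1, -0.0158, -0.0256, 0, 0, 0, 0],
    [-1, -0.0158, -0.0256, 0, 0, 0, 0],
    [-1, -0.0158, -0.0256, 0, 0, 0, 0],
    [-1, 0, 0, -0.02, 0, 0, 0]
  ]
}}

```text
time_s: 10.63
ee_pos: [484.8, -319.6, 186.5]
ee_rot: [-179.6, 0.4, 168.6]
force: [1.1, 0.1, -1.2]
gripper_width: 45.6
gripper_force: 25.0
```

>>> {"name": "apply_moves", "arguments": {
  "increments": [
    [-1, 0, 0, -0.03, 0, 0, 0],
    [-1, 0, 0, -0.03, 0, 0, 0],
    [-1, 0, 0, -0.01, 0, 0, 0],
    [-1, 0, 0, -0.001, 0, 0, 0],
    [-1, 0, 0, 0, 0, 0, 0]
  ]
}}

```text
time_s: 11.05
ee_pos: [485.6, -313.9, 112.0]
ee_rot: [180.0, -0.0, 168.8]
force: [-0.3, 1.4, -2.3]
gripper_width: 45.6
gripper_force: 25.0
```

>>> {"name": "apply_moves", "arguments": {
  "increments": [
    [-1, 0, 0, -0.001, 0, 0, 0],
    [-1, 0, 0, 0, 0, 0, 0],
    [-1, 0, 0, 0, 0, 0, 0]
  ]
}}

```text
time_s: 11.3
ee_pos: [485.9, -314.1, 111.4]
ee_rot: [-180.0, 0.0, 168.8]
force: [-0.2, -0.5, -2.0]
gripper_width: 45.2
gripper_force: 25.0
```

>>> {"name": "apply_moves", "arguments": {
  "increments": [
    [-1, 0, 0, -0.001, 0, 0, 0],
    [-1, 0, 0, -0.001, 0, 0, 0],
    [-1, 0, 0, 0, 0, 0, 0]
  ]
}}

```text
time_s: 11.55
ee_pos: [486.1, -314.2, 110.4]
ee_rot: [-180.0, 0.1, 168.8]
force: [-1.2, 1.3, 5.8]
gripper_width: 45.3
gripper_force: 25.0
```

>>> {"name": "apply_moves", "arguments": {
  "increments": [
    [0.55, 0, 0, 0.001, 0, 0, 0],
    [0.55, 0, 0, 0, 0, 0, 0],
    [0.55, 0, 0, 0, 0, 0, 0],
    [0.55, 0, 0, 0.03, 0, 0, 0],
    [0.55, 0, 0, 0.035, 0, 0, 0]
  ]
}}

```text
time_s: 11.97
ee_pos: [484.0, -313.0, 173.0]
ee_rot: [179.8, -0.4, 168.8]
force: [0.0, 0.4, 0.2]
gripper_width: 70.3
gripper_force: 0.0
```

>>> {"name": "apply_moves", "arguments": {
  "increments": [
    [0.55, 0, 0, 0.035, 0, 0, 0],
    [0.2, 0.0121, 0.0296, 0.021, 0, 0, 0],
    [0.2, 0.0121, 0.0296, 0, 0, 0, 0],
    [0.2, 0.0121, 0.0296, 0, 0, 0, 0],
    [0.2, 0.0121, 0.0296, 0, 0, 0, 0]
  ]
}}

```text
time_s: 12.38
ee_pos: [534.5, -194.6, 231.6]
ee_rot: [-180.0, 0.1, 168.8]
force: [1.1, 0.4, -0.4]
gripper_width: 54.7
gripper_force: 0.0
```

>>> {"name": "apply_moves", "arguments": {
  "increments": [
    [0.2, 0.0121, 0.0296, 0, 0, 0, 0],
    [0.2, 0.0121, 0.0296, 0, 0, 0, 0],
    [0.2, 0.0121, 0.0296, 0, 0, 0, 0],
    [0.2, 0.0121, 0.0296, 0, 0, 0, 0],
    [0.2, 0.0121, 0.0296, 0, 0, 0, 0]
  ]
}}

```text
time_s: 12.8
ee_pos: [594.9, -46.1, 230.9]
ee_rot: [-180.0, 0.0, 168.8]
force: [0.1, 0.3, 0.3]
gripper_width: 54.9
gripper_force: 0.0
```

>>> {"name": "apply_moves", "arguments": {
  "increments": [
    [0.2, 0.0121, 0.0296, 0, 0, 0, 0],
    [0.2, 0.0121, 0.0296, 0, 0, 0, 0],
    [0.2, 0.0121, 0.0296, 0, 0, 0, 0],
    [0.2, 0.0121, 0.0296, 0, 0, 0, 0],
    [0.2, 0.0121, 0.0296, 0, 0, 0, 0]
  ]
}}

```text
time_s: 13.22
ee_pos: [655.4, 101.9, 230.8]
ee_rot: [-180.0, -0.0, 168.8]
force: [-0.2, -0.9, -0.2]
gripper_width: 54.3
gripper_force: 0.0
```

```bash
python3 - <<'E'
from h import *
f=cams.grab_frame('wrist');f=cams.grab_frame('wrist')
s=status.state();print(s['time_s'],s['ee_pos'],s['ee_rot'],s['gripper_width'])
cv2.imwrite('pics/w3.png',f['color'][:,:,::-1])
cv2.imwrite('pics/w3c.png',cv2.resize(f['color'][140:310,200:440,::-1],(800,567),interpolation=cv2.INTER_CUBIC))
np.savez('w3',**f)
t=cams.grab_frame('top'); cv2.imwrite('pics/t3.png',t['color'][:,:,::-1])
E
```

```text
13.3167 [656.25619148 104.78819853 230.01972711] [ 1.79883110e+02 -6.64802379e-04  1.69066622e+02] 54.950701161207334
```

View pics/w3c.png

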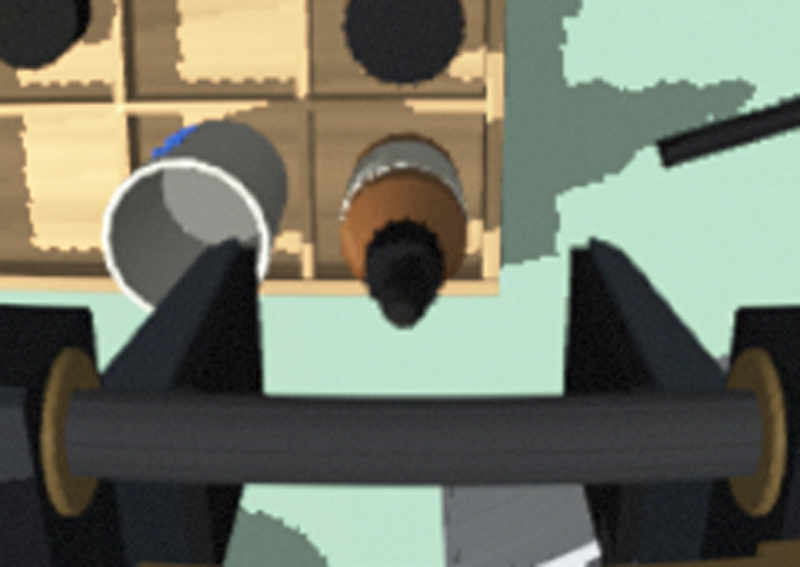

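```bash
python3 - <<'E'
from h import *
f=np.load('w3.npz')
for p,z in (((403,300),137),((404,262),109),((404,195),72),((187,238),78)): print(wun(f,(200+p[0]*.3,140+p[1]*.3),z).round(1))
E
```

```text
[684.1 102.  137. ]
[683.7 102.3 109. ]
[674.6 104.   72. ]
[673.7  33.3  78. ]
```

>>> {"name": "apply_moves", "arguments": {
  "increments": [
    [0.2, 0.015, 0.0012, 0, 0, 0, 0],
    [0.2, 0.015, 0, -0.02, 0, 0, 0],
    [0.2, 0, 0, -0.035, 0, 0, 0],
    [0.2, 0, 0, -0.035, 0, 0, 0],
    [0.2, 0, 0, -0.025, 0, 0, 0]
  ]
}}

```text
time_s: 13.78
ee_pos: [683.5, 99.7, 113.0]
ee_rot: [-179.9, -0.2, 168.7]
force: [0.4, -0.0, -1.2]
gripper_width: 54.9
gripper_force: 0.0
```

>>> {"name": "apply_moves", "arguments": {
  "increments": [
    [0.2, 0, 0, -0.013, 0, 0, 0],
    [0.2, 0, 0, 0, 0, 0, 0],
    [-1, 0, 0, 0, 0, 0, 0],
    [-1, 0, 0, 0, 0, 0, 0],
    [-1, 0, 0, 0, 0, 0, 0]
  ]
}}

```text
time_s: 14.2
ee_pos: [686.1, 101.2, 105.1]
ee_rot: [179.9, 0.2, 168.8]
force: [-0.0, 0.7, -0.1]
gripper_width: 37.9
gripper_force: 0.0
```

>>> {"name": "apply_moves", "arguments": {
  "increments": [
    [-1, 0, 0, 0, 0, 0, 0],
    [-1, 0, 0, 0, 0, 0, 0],
    [-1, 0, 0, 0, 0, 0, 0]
  ]
}}

```text
time_s: 14.45
ee_pos: [685.5, 101.4, 104.1]
ee_rot: [180.0, 0.1, 168.8]
force: [-0.6, -0.5, 2.5]
gripper_width: 20.9
gripper_force: 25.0
```

>>> {"name": "apply_moves", "arguments": {
  "increments": [
    [-1, 0, 0, 0.015, 0, 0, 0],
    [-1, 0, 0, 0.03, 0, 0, 0],
    [-1, 0, 0, 0.035, 0, 0, 0],
    [-1, 0, 0, 0.02, 0, 0, 0],
    [-1, -0.01, -0.0296, 0, 0, 0, 0]
  ]
}}

```text
time_s: 14.87
ee_pos: [679.0, 76.7, 208.8]
ee_rot: [179.6, 0.7, 169.1]
force: [1.2, 0.4, -0.4]
gripper_width: 21.0
gripper_force: 25.0
```

>>> {"name": "apply_moves", "arguments": {
  "increments": [
    [-1, -0.01, -0.0296, 0, 0, 0, 0],
    [-1, -0.01, -0.0296, 0, 0, 0, 0],
    [-1, -0.01, -0.0296, 0, 0, 0, 0],
    [-1, -0.01, -0.0296, 0, 0, 0, 0],
    [-1, -0.01, -0.0296, 0, 0, 0, 0]
  ]
}}

```text
time_s: 15.28
ee_pos: [624.2, -77.2, 202.9]
ee_rot: [180.0, -0.0, 168.8]
force: [0.1, -0.1, -0.9]
gripper_width: 21.1
gripper_force: 25.0
```

>>> {"name": "apply_moves", "arguments": {
  "increments": [
    [-1, -0.01, -0.0296, 0, 0, 0, 0],
    [-1, -0.01, -0.0296, 0, 0, 0, 0],
    [-1, -0.01, -0.0296, 0, 0, 0, 0],
    [-1, -0.01, -0.0296, 0, 0, 0, 0],
    [-1, -0.01, -0.0296, 0, 0, 0, 0]
  ]
}}

```text
time_s: 15.7
ee_pos: [574.2, -225.2, 203.0]
ee_rot: [180.0, -0.0, 168.8]
force: [0.5, 0.3, -0.9]
gripper_width: 21.5
gripper_force: 25.0
```

>>> {"name": "apply_moves", "arguments": {
  "increments": [
    [-1, -0.01, -0.0296, 0, 0, 0, 0],
    [-1, -0.01, -0.0296, 0, 0, 0, 0],
    [-1, -0.01, -0.0296, 0, 0, 0, 0],
    [-1, 0, 0, -0.02, 0, 0, 0],
    [-1, 0, 0, -0.03, 0, 0, 0]
  ]
}}

```text
time_s: 16.12
ee_pos: [546.2, -315.9, 155.6]
ee_rot: [-179.8, 0.4, 168.6]
force: [0.9, -0.3, -1.6]
gripper_width: 21.3
gripper_force: 25.0
```

>>> {"name": "apply_moves", "arguments": {
  "increments": [
    [-1, 0, 0, -0.03, 0, 0, 0],
    [-1, 0, 0, -0.015, 0, 0, 0],
    [-1, 0, 0, -0.004, 0, 0, 0],
    [-1, 0, 0, 0, 0, 0, 0],
    [-1, 0, 0, 0, 0, 0, 0]
  ]
}}

```text
time_s: 16.53
ee_pos: [545.8, -313.1, 104.9]
ee_rot: [-180.0, 0.1, 168.8]
force: [-0.5, 0.5, -0.5]
gripper_width: 21.1
gripper_force: 25.0
```

>>> {"name": "apply_moves", "arguments": {
  "increments": [
    [-1, 0, 0, -0.001, 0, 0, 0],
    [-1, 0, 0, 0, 0, 0, 0],
    [-1, 0, 0, 0, 0, 0, 0]
  ]
}}

```text
time_s: 16.78
ee_pos: [545.5, -313.0, 103.9]
ee_rot: [-180.0, 0.1, 168.8]
force: [-0.3, 0.6, -0.6]
gripper_width: 21.0
gripper_force: 25.0
```

>>> {"name": "apply_moves", "arguments": {
  "increments": [
    [-1, 0, 0, -0.001, 0, 0, 0],
    [-1, 0, 0, -0.001, 0, 0, 0],
    [-1, 0, 0, -0.001, 0, 0, 0],
    [-1, 0, 0, 0, 0, 0, 0],
    [-1, 0, 0, 0, 0, 0, 0]
  ]
}}

```text
time_s: 17.2
ee_pos: [545.5, -313.2, 101.0]
ee_rot: [-180.0, 0.1, 168.8]
force: [-1.0, 0.2, 4.5]
gripper_width: 21.5
gripper_force: 25.0
```

>>> {"name": "apply_moves", "arguments": {
  "increments": [
    [0.2, 0, 0, 0.001, 0, 0, 0],
    [0.2, 0, 0, 0, 0, 0, 0],
    [0.2, 0, 0, 0, 0, 0, 0],
    [0.2, 0, 0, 0.03, 0, 0, 0],
    [0.2, 0, 0, 0.035, 0, 0, 0]
  ]
}}

```text
time_s: 17.62
ee_pos: [543.2, -311.7, 163.2]
ee_rot: [179.8, -0.4, 168.8]
force: [-0.3, 0.1, -0.5]
gripper_width: 51.7
gripper_force: 0.0
```

>>> {"name": "apply_moves", "arguments": {
  "increments": [
    [0.2, 0, 0, 0.035, 0, 0, 0],
    [0.7, 0.0079, 0.0287, 0.03, 0, 0, 0],
    [0.7, 0.0079, 0.0287, 0, 0, 0, 0],
    [0.7, 0.0079, 0.0287, 0, 0, 0, 0],
    [0.7, 0.0079, 0.0287, 0, 0, 0, 0]
  ]
}}

```text
time_s: 18.03
ee_pos: [576.8, -197.4, 231.0]
ee_rot: [180.0, 0.1, 168.8]
force: [0.9, 0.3, -0.6]
gripper_width: 76.3
gripper_force: 0.0
```

>>> {"name": "apply_moves", "arguments": {
  "increments": [
    [0.7, 0.0079, 0.0287, 0, 0, 0, 0],
    [0.7, 0.0079, 0.0287, 0, 0, 0, 0],
    [0.7, 0.0079, 0.0287, 0, 0, 0, 0],
    [0.7, 0.0079, 0.0287, 0, 0, 0, 0],
    [0.7, 0.0079, 0.0287, 0, 0, 0, 0]
  ]
}}

```text
time_s: 18.45
ee_pos: [616.1, -53.5, 230.1]
ee_rot: [180.0, -0.0, 168.8]
force: [-0.5, -1.0, 0.4]
gripper_width: 77.8
gripper_force: 0.0
```

>>> {"name": "apply_moves", "arguments": {
  "increments": [
    [0.7, 0.0079, 0.0287, 0, 0, 0, 0],
    [0.7, 0.0079, 0.0287, 0, 0, 0, 0],
    [0.7, 0.0079, 0.0287, 0, 0, 0, 0],
    [0.7, 0, 0, 0, 0, 0, 0],
    [0.7, 0, 0, 0, 0, 0, 0]
  ]
}}

```text
time_s: 18.87
ee_pos: [639.7, 32.5, 229.8]
ee_rot: [-180.0, -0.1, 169.0]
force: [0.1, -0.2, -0.2]
gripper_width: 77.3
gripper_force: 0.0
```

```bash
python3 - <<'E'
from h import *
f=cams.grab_frame('wrist')
s=status.state();print(s['time_s'],s['ee_pos'],s['gripper_width'])
np.savez('w4',**f)
t=cams.grab_frame('scene')
a=cv2.resize(f['color'][110:310,170:470,::-1],(800,533),interpolation=cv2.INTER_CUBIC)
cv2.imwrite('pics/w4.png',a); cv2.imwrite('pics/s4.png',cv2.resize(t['color'][130:280,140:400,::-1],(800,462),interpolation=cv2.INTER_CUBIC))
E
```

```text
18.9167 [639.50677869  31.33800293 229.92388787] 77.39027531954684
```

View pics/w4.png

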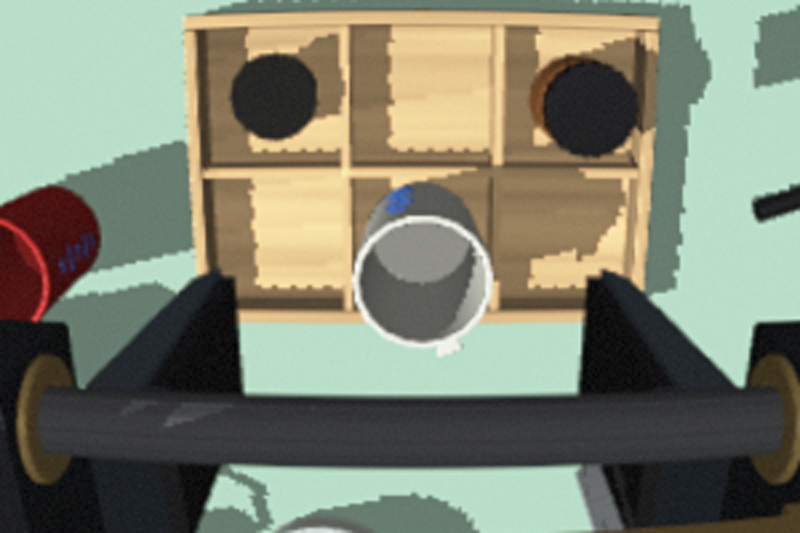

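View pics/s4.png

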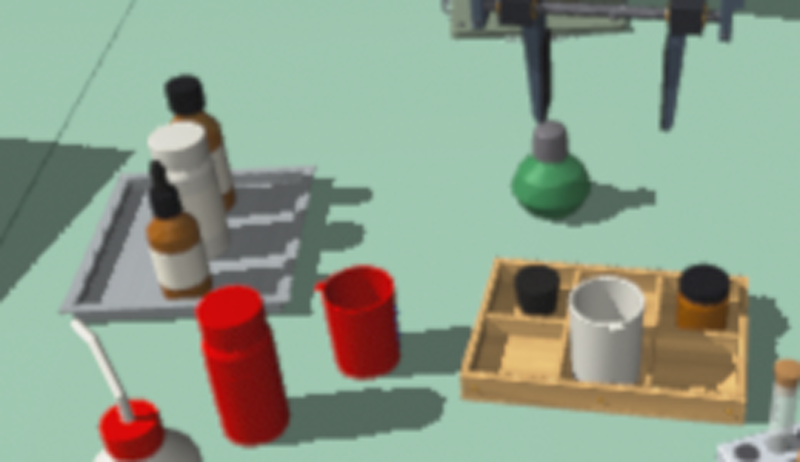

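```bash
python3 - <<'E'
from h import *
f=np.load('w4.npz')
for p,z in (((424,281),78),((657,20),26),((187,20),26),((640,321),26),((207,318),26)): print(wun(f,(170+p[0]*.375,110+p[1]*.375),z).round(1))
E
```

```text
[674.2  32.7  78. ]
[592.6 155.1  26. ]
[553.2 -50.1  26. ]
[732.9 128.8  26. ]
[691.2 -75.4  26. ]
```

>>> {"name": "apply_moves", "arguments": {
  "increments": [
    [0.7, 0.017, 0.0005, 0, 0, 0, 0],
    [0.7, 0.017, 0, -0.02, 0, 0, 0],
    [0.7, 0, 0, -0.035, 0, 0, 0],
    [0.7, 0, 0, -0.035, 0, 0, 0],
    [0.7, 0, 0, -0.035, 0, 0, 0]
  ],
  "newtons": 12
}}

```text
time_s: 19.38
ee_pos: [673.8, 29.8, 104.5]
ee_rot: [-180.0, 0.1, 168.7]
force: [-0.0, -0.5, -0.8]
gripper_width: 77.4
gripper_force: 0.0
```

>>> {"name": "apply_moves", "arguments": {
  "increments": [
    [0.7, 0, 0, -0.03, 0, 0, 0],
    [0.7, 0, 0, -0.02, 0, 0, 0],
    [0.7, 0, 0, -0.004, 0, 0, 0],
    [0.7, 0, 0, 0, 0, 0, 0],
    [0.7, 0, 0, 0, 0, 0, 0]
  ]
}}

```text
time_s: 19.8
ee_pos: [674.6, 30.8, 52.8]
ee_rot: [180.0, 0.1, 168.7]
force: [1.1, -0.3, -0.2]
gripper_width: 77.6
gripper_force: 0.0
```

>>> {"name": "apply_moves", "arguments": {
  "increments": [
    [-1, 0, 0, 0, 0, 0, 0],
    [-1, 0, 0, 0, 0, 0, 0],
    [-1, 0, 0, 0, 0, 0, 0],
    [-1, 0, 0, 0, 0, 0, 0],
    [-1, 0, 0, 0, 0, 0, 0]
  ]
}}

```text
time_s: 20.22
ee_pos: [674.3, 31.6, 52.7]
ee_rot: [180.0, 0.1, 168.8]
force: [0.3, -1.0, 3.1]
gripper_width: 54.3
gripper_force: 12.0
```

>>> {"name": "apply_moves", "arguments": {
  "increments": [
    [-1, 0, 0, 0.015, 0, 0, 0],
    [-1, 0, 0, 0.03, 0, 0, 0],
    [-1, 0, 0, 0.035, 0, 0, 0],
    [-1, 0, 0, 0.02, 0, 0, 0],
    [-1, -0.013, 0.0258, 0.01, 0, 0, 0]
  ]
}}

```text
time_s: 20.63
ee_pos: [664.3, 54.2, 165.5]
ee_rot: [-180.0, 0.5, 168.6]
force: [0.4, 0.5, 0.2]
gripper_width: 54.6
gripper_force: 12.0
```

>>> {"name": "apply_moves", "arguments": {
  "increments": [
    [-1, -0.013, 0.0258, 0, 0, 0, 0],
    [-1, -0.013, 0.0258, 0, 0, 0, 0],
    [-1, -0.013, 0.0258, 0, 0, 0, 0],
    [-1, -0.013, 0.0258, 0, 0, 0, 0],
    [-1, -0.013, 0.0258, 0, 0, 0, 0]
  ]
}}

```text
time_s: 21.05
ee_pos: [594.8, 187.6, 161.6]
ee_rot: [180.0, -0.0, 168.8]
force: [0.0, 0.3, -0.1]
gripper_width: 54.7
gripper_force: 12.0
```

>>> {"name": "apply_moves", "arguments": {
  "increments": [
    [-1, -0.013, 0.0258, 0, 0, 0, 0],
    [-1, -0.013, 0.0258, 0, 0, 0, 0],
    [-1, -0.013, 0.0258, 0, 0, 0, 0],
    [-1, -0.013, 0.0258, 0, 0, 0, 0],
    [-1, -0.013, 0.0258, 0, 0, 0, 0]
  ]
}}

```text
time_s: 21.47
ee_pos: [529.7, 316.7, 161.6]
ee_rot: [180.0, -0.0, 168.8]
force: [0.2, 0.6, 0.6]
gripper_width: 54.8
gripper_force: 12.0
```

>>> {"name": "apply_moves", "arguments": {
  "increments": [
    [-1, -0.013, 0.0258, 0, 0, 0, 0],
    [-1, 0, 0, -0.015, 0, 0, 0],
    [-1, 0, 0, -0.015, 0, 0, 0],
    [-1, 0, 0, 0, 0, 0, 0],
    [-1, 0, 0, 0, 0, 0, 0]
  ]
}}

```text
time_s: 21.88
ee_pos: [517.1, 341.1, 131.0]
ee_rot: [-179.9, -0.1, 168.8]
force: [-0.2, -0.2, -0.4]
gripper_width: 54.5
gripper_force: 12.0
```

```bash
python3 - <<'E'
from h import *
f=cams.grab_frame('scene')
s=status.state();print(s['time_s'],s['ee_pos'],s['force'],s['gripper_width'])
cv2.imwrite('pics/s5.png',cv2.resize(f['color'][90:250,350:550,::-1],(700,560),interpolation=cv2.INTER_CUBIC))
# pan circle fit from first top image: bright-grey ring mask via finder
T=cams.grab_frame('top'); g=cv2.imread('pics/top0.png')[170:250,140:215]
cv2.imwrite('pics/p5.png',cv2.resize(g,None,fx=7,fy=7,interpolation=cv2.INTER_CUBIC))
a=np.linspace(0,6.28,60)
P=proj(T,np.c_[518.5+60*np.cos(a),342+60*np.sin(a),0*a+75])-[140,170]
G=cv2.resize(g,None,fx=7,fy=7,interpolation=cv2.INTER_CUBIC); cv2.polylines(G,[((P+.5)*7).astype(np.int32)],True,(0,0,255),1); cv2.imwrite('pics/p5.png',G)
E
```

```text
21.9333 [517.88097911 341.23399471 131.84004622] [-0.22294543  0.31249548 -0.06796124] 54.82291938113447
```

View pics/p5.png

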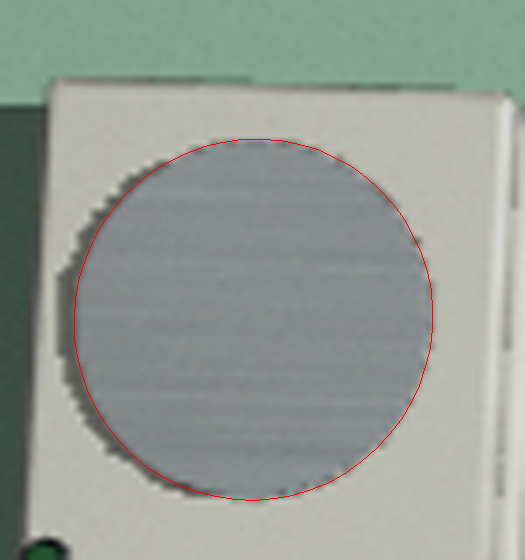

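>>> {"name": "apply_moves", "arguments": {
  "increments": [
    [-1, 0, 0, -0.006, 0, 0, 0],
    [-1, 0, 0, -0.002, 0, 0, 0],
    [-1, 0, 0, -0.001, 0, 0, 0],
    [-1, 0, 0, -0.001, 0, 0, 0],
    [-1, 0, 0, 0, 0, 0, 0]
  ]
}}

```text
time_s: 22.4
ee_pos: [517.9, 341.2, 121.8]
ee_rot: [180.0, 0.0, 168.8]
force: [0.7, -0.2, -0.1]
gripper_width: 54.5
gripper_force: 12.0
```

>>> {"name": "apply_moves", "arguments": {
  "increments": [
    [-1, 0, 0, -0.001, 0, 0, 0],
    [-1, 0, 0, 0, 0, 0, 0]
  ]
}}

```text
time_s: 22.57
ee_pos: [518.1, 341.1, 121.7]
ee_rot: [180.0, 0.1, 168.8]
force: [-2.0, -1.5, 5.5]
gripper_width: 54.3
gripper_force: 12.0
```

>>> {"name": "apply_moves", "arguments": {
  "increments": [
    [0.0, 0, 0, 0, 0, 0, 0],
    [0.7, 0, 0, 0, 0, 0, 0],
    [0.7, 0, 0, 0, 0, 0, 0],
    [0.7, 0, 0, 0.02, 0, 0, 0],
    [0.7, 0, 0, 0.03, 0, 0, 0]
  ]
}}

```text
time_s: 22.98
ee_pos: [515.9, 340.2, 167.6]
ee_rot: [-179.7, -0.3, 168.8]
force: [0.7, -0.9, -0.1]
gripper_width: 76.9
gripper_force: 0.0
```

>>> {"name": "apply_moves", "arguments": {
  "increments": [
    [0.7, 0, 0, 0.035, 0, 0, 0],
    [0.5, 0.0014, -0.0327, 0.025, 0, 0, 0],
    [0.2, 0.0014, -0.0327, 0, 0, 0, 0],
    [0.2, 0.0014, -0.0327, 0, 0, 0, 0],
    [0.2, 0.0014, -0.0327, 0, 0, 0, 0]
  ]
}}

```text
time_s: 23.4
ee_pos: [523.3, 209.4, 231.0]
ee_rot: [180.0, 0.1, 168.9]
force: [0.1, -0.3, -0.0]
gripper_width: 55.5
gripper_force: 0.0
```

```bash
python3 - <<'E'
from h import *
f=cams.grab_frame('scene'); T=cams.grab_frame('top')
a=cv2.resize(f['color'][130:250,380:520,::-1],(560,480),interpolation=cv2.INTER_CUBIC)
cv2.imwrite('pics/s6.png',a)
for n,g in (('top',T),('scene',f)):
    for d in finder.trace('beaker',n):
        print(n,d['score'],d['rect'],[v if np.isscalar(v) else v.round(1) for v in fit(g,'beaker',d['pixels'],75,[518,342])])
E
```

```text
top 0.84 [373.4, 155.9, 29.1, 28.0] [array([518., 342.]), np.float64(0.0)]
scene 0.93 [439.5, 156.9, 28.8, 32.6] [array([519.2, 338.8]), np.float64(0.9357342720031738)]
scene 0.58 [244.2, 214.9, 26.6, 38.8] [array([518., 342.]), np.float64(0.0)]
```

View pics/s6.png

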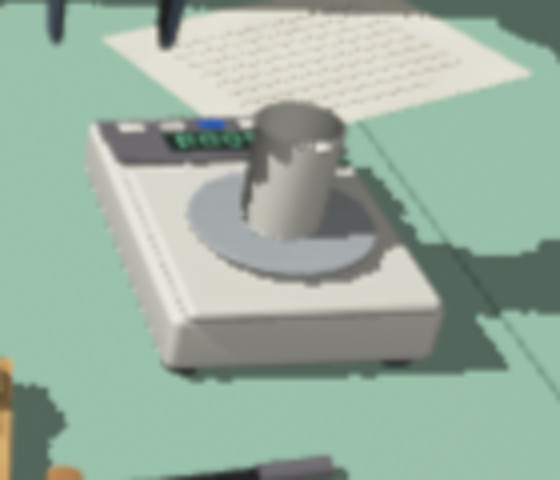

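>>> {"name": "apply_moves", "arguments": {
  "increments": [
    [0.2, 0.00135, -0.03273, 0, 0, 0, 0],
    [0.2, 0.00135, -0.03273, 0, 0, 0, 0],
    [0.2, 0.00135, -0.03273, 0, 0, 0, 0],
    [0.2, 0.00135, -0.03273, 0, 0, 0, 0],
    [0.2, 0.00135, -0.03273, 0, 0, 0, 0]
  ],
  "newtons": 25
}}

```text
time_s: 24.02
ee_pos: [530.4, 47.0, 230.3]
ee_rot: [180.0, 0.0, 168.9]
force: [0.7, -0.1, -0.8]
gripper_width: 54.7
gripper_force: 0.0
```

>>> {"name": "apply_moves", "arguments": {
  "increments": [
    [0.2, 0.00135, -0.03273, 0, 0, 0, 0],
    [0.2, 0.00135, -0.03273, 0, 0, 0, 0],
    [0.2, 0.00135, -0.03273, 0, 0, 0, 0],
    [0.2, 0.00135, -0.03273, 0, 0, 0, 0],
    [0.2, 0.00135, -0.03273, 0, 0, 0, 0]
  ]
}}

```text
time_s: 24.43
ee_pos: [537.6, -117.1, 230.3]
ee_rot: [180.0, 0.0, 168.9]
force: [1.5, 0.1, 0.2]
gripper_width: 54.8
gripper_force: 0.0
```

>>> {"name": "apply_moves", "arguments": {
  "increments": [
    [0.2, 0.00135, -0.03273, 0, 0, 0, 0],
    [0.2, 0.00135, -0.03273, 0, 0, 0, 0],
    [0.2, 0.00135, -0.03273, 0, 0, 0, 0],
    [0.2, 0.00135, -0.03273, 0, 0, 0, 0],
    [0.2, 0.00135, -0.03273, 0, 0, 0, 0]
  ]
}}

```text
time_s: 24.85
ee_pos: [544.7, -280.9, 230.1]
ee_rot: [180.0, 0.0, 168.9]
force: [1.0, 0.6, -0.4]
gripper_width: 54.8
gripper_force: 0.0
```

>>> {"name": "apply_moves", "arguments": {
  "increments": [
    [0.2, 0.00135, -0.03273, 0, 0, 0, 0],
    [0.2, 0, 0, 0, 0, 0, 0],
    [0.2, 0, 0, 0, 0, 0, 0],
    [0.2, 0, 0, 0, 0, 0, 0],
    [0.2, 0, 0, -0.03, 0, 0, 0]
  ]
}}

```text
time_s: 25.27
ee_pos: [548.7, -313.3, 206.0]
ee_rot: [-179.8, 0.7, 168.9]
force: [1.3, 0.1, 0.7]
gripper_width: 54.8
gripper_force: 0.0
```

>>> {"name": "apply_moves", "arguments": {
  "increments": [
    [0.2, 0, 0, -0.03, 0, 0, 0],
    [0.2, 0, 0, -0.035, 0, 0, 0],
    [0.2, 0, 0, -0.025, 0, 0, 0],
    [0.2, 0, 0, -0.01, 0, 0, 0],
    [0.2, 0, 0, 0, 0, 0, 0]
  ]
}}

```text
time_s: 25.68
ee_pos: [544.0, -310.7, 98.1]
ee_rot: [179.9, -0.3, 168.9]
force: [-0.2, 0.5, 0.1]
gripper_width: 54.8
gripper_force: 0.0
```

>>> {"name": "apply_moves", "arguments": {
  "increments": [
    [-1, 0, 0, 0, 0, 0, 0],
    [-1, 0, 0, 0, 0, 0, 0],
    [-1, 0, 0, 0, 0, 0, 0],
    [-1, 0, 0, 0, 0, 0, 0],
    [-1, 0, 0, 0, 0, 0, 0]
  ]
}}

```text
time_s: 26.1
ee_pos: [545.5, -313.5, 101.8]
ee_rot: [-180.0, 0.1, 168.8]
force: [-0.0, -1.0, -0.1]
gripper_width: 24.4
gripper_force: 0.0
```

>>> {"name": "apply_moves", "arguments": {
  "increments": [
    [-1, 0, 0, 0, 0, 0, 0],
    [-1, 0, 0, 0, 0, 0, 0],
    [-1, 0, 0, 0.02, 0, 0, 0],
    [-1, 0, 0, 0.03, 0, 0, 0],
    [-1, 0, 0, 0.032, 0, 0, 0]
  ]
}}

```text
time_s: 26.52
ee_pos: [543.8, -312.6, 181.6]
ee_rot: [179.9, -0.3, 168.8]
force: [0.5, -0.2, -1.7]
gripper_width: 20.8
gripper_force: 25.0
```

>>> {"name": "apply_moves", "arguments": {
  "increments": [
    [-1, 0, 0, 0.02, 0, 0, 0],
    [-1, 0.01014, 0.02953, 0, 0, 0, 0],
    [-1, 0.01014, 0.02953, 0, 0, 0, 0],
    [-1, 0.01014, 0.02953, 0, 0, 0, 0],
    [-1, 0.01014, 0.02953, 0, 0, 0, 0]
  ]
}}

```text
time_s: 26.93
ee_pos: [585.3, -194.0, 202.2]
ee_rot: [180.0, -0.0, 168.8]
force: [0.6, 0.3, -1.3]
gripper_width: 21.2
gripper_force: 25.0
```

>>> {"name": "apply_moves", "arguments": {
  "increments": [
    [-1, 0.01014, 0.02953, 0, 0, 0, 0],
    [-1, 0.01014, 0.02953, 0, 0, 0, 0],
    [-1, 0.01014, 0.02953, 0, 0, 0, 0],
    [-1, 0.01014, 0.02953, 0, 0, 0, 0],
    [-1, 0.01014, 0.02953, 0, 0, 0, 0]
  ]
}}

```text
time_s: 27.35
ee_pos: [636.1, -46.0, 202.0]
ee_rot: [-180.0, -0.1, 168.8]
force: [0.3, 0.0, -2.1]
gripper_width: 21.2
gripper_force: 25.0
```

>>> {"name": "apply_moves", "arguments": {
  "increments": [
    [-1, 0.01014, 0.02953, 0, 0, 0, 0],
    [-1, 0.01014, 0.02953, 0, 0, 0, 0],
    [-1, 0.01014, 0.02953, 0, 0, 0, 0],
    [-1, 0.01014, 0.02953, 0, 0, 0, 0],
    [-1, 0.01014, 0.02953, 0, 0, 0, 0]
  ]
}}

```text
time_s: 27.77
ee_pos: [686.8, 101.6, 201.9]
ee_rot: [-180.0, -0.1, 168.8]
force: [1.2, -0.6, -1.3]
gripper_width: 21.1
gripper_force: 25.0
```

>>> {"name": "apply_moves", "arguments": {
  "increments": [
    [-1, 0, 0, 0, 0, 0, 0],
    [-1, 0, 0, 0, 0, 0, 0],
    [-1, 0, 0, -0.03, 0, 0, 0],
    [-1, 0, 0, -0.02, 0, 0, 0],
    [-1, 0, 0, 0, 0, 0, 0]
  ]
}}

```text
time_s: 28.18
ee_pos: [683.5, 98.4, 147.4]
ee_rot: [-179.8, -0.6, 168.7]
force: [-1.1, -0.3, -2.6]
gripper_width: 21.5
gripper_force: 25.0
```

>>> {"name": "apply_moves", "arguments": {
  "increments": [
    [-1, 0, 0, -0.02, 0, 0, 0],
    [-1, 0, 0, -0.015, 0, 0, 0],
    [-1, 0, 0, -0.008, 0, 0, 0],
    [-1, 0, 0, 0, 0, 0, 0],
    [-1, 0, 0, 0, 0, 0, 0]
  ]
}}

```text
time_s: 28.6
ee_pos: [687.2, 99.6, 110.3]
ee_rot: [180.0, 0.0, 168.8]
force: [0.4, -0.2, -1.5]
gripper_width: 21.2
gripper_force: 25.0
```

>>> {"name": "apply_moves", "arguments": {
  "increments": [
    [-1, 0, 0, -0.004, 0, 0, 0],
    [-1, 0, 0, -0.001, 0, 0, 0],
    [-1, 0, 0, -0.001, 0, 0, 0],
    [-1, 0, 0, 0, 0, 0, 0],
    [-1, 0, 0, 0, 0, 0, 0]
  ]
}}

```text
time_s: 29.02
ee_pos: [687.3, 100.2, 104.6]
ee_rot: [180.0, 0.1, 168.8]
force: [-0.2, -0.9, 2.8]
gripper_width: 21.4
gripper_force: 25.0
```

>>> {"name": "apply_moves", "arguments": {
  "increments": [
    [-1, 0, 0, -0.001, 0, 0, 0],
    [-1, 0, 0, 0, 0, 0, 0],
    [-1, 0, 0, 0, 0, 0, 0]
  ]
}}

```text
time_s: 29.27
ee_pos: [687.6, 100.2, 104.6]
ee_rot: [180.0, 0.1, 168.8]
force: [-1.7, -0.7, 7.2]
gripper_width: 20.9
gripper_force: 25.0
```

>>> {"name": "apply_moves", "arguments": {
  "increments": [
    [0.0, 0, 0, 0.001, 0, 0, 0],
    [0.2, 0, 0, 0, 0, 0, 0],
    [0.2, 0, 0, 0, 0, 0, 0],
    [0.2, 0, 0, 0.03, 0, 0, 0],
    [0.2, 0, 0, 0.035, 0, 0, 0]
  ]
}}

```text
time_s: 29.68
ee_pos: [684.8, 100.0, 165.4]
ee_rot: [-179.9, -0.5, 168.8]
force: [0.2, -0.2, 0.5]
gripper_width: 51.5
gripper_force: 0.0
```

>>> {"name": "apply_moves", "arguments": {
  "increments": [
    [0.2, 0, 0, 0.035, 0, 0, 0],
    [0.55, -0.01439, -0.02961, 0.027, 0, 0, 0],
    [0.55, -0.01439, -0.02961, 0, 0, 0, 0],
    [0.55, -0.01439, -0.02961, 0, 0, 0, 0],
    [0.55, -0.01439, -0.02961, 0, 0, 0, 0]
  ]
}}

```text
time_s: 30.1
ee_pos: [629.0, -18.5, 230.3]
ee_rot: [180.0, 0.0, 168.9]
force: [-0.2, -0.3, -0.5]
gripper_width: 70.4
gripper_force: 0.0
```

>>> {"name": "apply_moves", "arguments": {
  "increments": [
    [0.55, -0.01439, -0.02961, 0, 0, 0, 0],
    [0.55, -0.01439, -0.02961, 0, 0, 0, 0],
    [0.55, -0.01439, -0.02961, 0, 0, 0, 0],
    [0.55, -0.01439, -0.02961, 0, 0, 0, 0],
    [0.55, -0.01439, -0.02961, 0, 0, 0, 0]
  ]
}}

```text
time_s: 30.52
ee_pos: [556.7, -166.8, 229.7]
ee_rot: [180.0, -0.0, 168.8]
force: [-0.2, 0.4, -0.7]
gripper_width: 70.8
gripper_force: 0.0
```

>>> {"name": "apply_moves", "arguments": {
  "increments": [
    [0.55, -0.01439, -0.02961, 0, 0, 0, 0],
    [0.55, -0.01439, -0.02961, 0, 0, 0, 0],
    [0.55, -0.01439, -0.02961, 0, 0, 0, 0],
    [0.55, -0.01439, -0.02961, 0, 0, 0, 0],
    [0.55, -0.01439, -0.02961, 0, 0, 0, 0]
  ]
}}

```text
time_s: 30.93
ee_pos: [484.8, -314.9, 229.7]
ee_rot: [180.0, -0.0, 168.8]
force: [0.5, -0.6, 0.3]
gripper_width: 70.7
gripper_force: 0.0
```

>>> {"name": "apply_moves", "arguments": {
  "increments": [
    [0.55, 0, 0, 0, 0, 0, 0],
    [0.55, 0, 0, 0, 0, 0, 0],
    [0.55, 0, 0, -0.03, 0, 0, 0],
    [0.55, 0, 0, -0.03, 0, 0, 0],
    [0.55, 0, 0, -0.03, 0, 0, 0]
  ]
}}

```text
time_s: 31.35
ee_pos: [486.6, -312.6, 139.4]
ee_rot: [180.0, 0.1, 168.9]
force: [1.4, 1.1, 0.0]
gripper_width: 70.9
gripper_force: 0.0
```

>>> {"name": "apply_moves", "arguments": {
  "increments": [
    [0.55, 0, 0, -0.02, 0, 0, 0],
    [0.55, 0, 0, -0.011, 0, 0, 0],
    [0.55, 0, 0, 0, 0, 0, 0],
    [0.55, 0, 0, 0, 0, 0, 0],
    [-1, 0, 0, 0, 0, 0, 0]
  ]
}}

```text
time_s: 31.77
ee_pos: [487.0, -313.9, 110.5]
ee_rot: [-179.9, 0.2, 168.8]
force: [0.4, 0.8, -0.2]
gripper_width: 66.4
gripper_force: 0.0
```

>>> {"name": "apply_moves", "arguments": {
  "increments": [
    [-1, 0, 0, 0, 0, 0, 0],
    [-1, 0, 0, 0, 0, 0, 0],
    [-1, 0, 0, 0, 0, 0, 0],
    [-1, 0, 0, 0, 0, 0, 0],
    [-1, 0, 0, 0, 0, 0, 0]
  ]
}}

```text
time_s: 32.18
ee_pos: [486.2, -314.1, 109.9]
ee_rot: [-180.0, 0.1, 168.8]
force: [-0.7, -0.2, 4.1]
gripper_width: 45.0
gripper_force: 25.0
```

>>> {"name": "apply_moves", "arguments": {
  "increments": [
    [-1, 0, 0, 0.015, 0, 0, 0],
    [-1, 0, 0, 0.03, 0, 0, 0],
    [-1, 0, 0, 0.035, 0, 0, 0],
    [-1, 0, 0, 0.015, 0, 0, 0],
    [-1, 0.0159, 0.02555, 0, 0, 0, 0]
  ]
}}

```text
time_s: 32.6
ee_pos: [501.8, -292.6, 208.2]
ee_rot: [-179.7, 0.4, 168.6]
force: [1.4, -0.5, -3.2]
gripper_width: 45.5
gripper_force: 25.0
```

>>> {"name": "apply_moves", "arguments": {
  "increments": [
    [-1, 0.0159, 0.02555, 0, 0, 0, 0],
    [-1, 0.0159, 0.02555, 0, 0, 0, 0],
    [-1, 0.0159, 0.02555, 0, 0, 0, 0],
    [-1, 0.0159, 0.02555, 0, 0, 0, 0],
    [-1, 0.0159, 0.02555, 0, 0, 0, 0]
  ]
}}

```text
time_s: 33.02
ee_pos: [581.2, -159.0, 203.3]
ee_rot: [180.0, -0.1, 168.8]
force: [0.6, -0.4, -1.7]
gripper_width: 45.5
gripper_force: 25.0
```

>>> {"name": "apply_moves", "arguments": {
  "increments": [
    [-1, 0.0159, 0.02555, 0, 0, 0, 0],
    [-1, 0.0159, 0.02555, 0, 0, 0, 0],
    [-1, 0.0159, 0.02555, 0, 0, 0, 0],
    [-1, 0.0159, 0.02555, 0, 0, 0, 0],
    [-1, 0.0159, 0.02555, 0, 0, 0, 0]
  ]
}}

```text
time_s: 33.43
ee_pos: [660.7, -31.3, 203.1]
ee_rot: [-180.0, -0.1, 168.8]
force: [0.1, -0.8, -1.4]
gripper_width: 45.5
gripper_force: 25.0
```

>>> {"name": "apply_moves", "arguments": {
  "increments": [
    [-1, 0, 0, 0, 0, 0, 0],
    [-1, 0, 0, 0, 0, 0, 0],
    [-1, 0, 0, -0.03, 0, 0, 0],
    [-1, 0, 0, -0.02, 0, 0, 0],
    [-1, 0, 0, 0, 0, 0, 0]
  ]
}}

```text
time_s: 33.85
ee_pos: [656.7, -33.5, 148.9]
ee_rot: [-179.9, -0.6, 168.8]
force: [-1.1, -0.4, -3.0]
gripper_width: 45.4
gripper_force: 25.0
```

>>> {"name": "apply_moves", "arguments": {
  "increments": [
    [-1, 0, 0, 0, 0, 0, 0],
    [-1, 0, 0, -0.02, 0, 0, 0],
    [-1, 0, 0, -0.015, 0, 0, 0],
    [-1, 0, 0, -0.003, 0, 0, 0],
    [-1, 0, 0, 0, 0, 0, 0]
  ]
}}

```text
time_s: 34.27
ee_pos: [660.5, -33.2, 116.4]
ee_rot: [-180.0, -0.0, 168.8]
force: [0.3, 0.2, -2.0]
gripper_width: 45.3
gripper_force: 25.0
```

>>> {"name": "apply_moves", "arguments": {
  "increments": [
    [-1, 0, 0, -0.002, 0, 0, 0],
    [-1, 0, 0, 0, 0, 0, 0],
    [-1, 0, 0, 0, 0, 0, 0]
  ]
}}

```text
time_s: 34.52
ee_pos: [661.3, -32.8, 115.3]
ee_rot: [180.0, 0.1, 168.8]
force: [-0.8, -0.2, -2.4]
gripper_width: 44.8
gripper_force: 25.0
```

>>> {"name": "apply_moves", "arguments": {
  "increments": [
    [-1, 0, 0, -0.001, 0, 0, 0],
    [-1, 0, 0, -0.001, 0, 0, 0],
    [-1, 0, 0, 0, 0, 0, 0],
    [-1, 0, 0, 0, 0, 0, 0]
  ]
}}

```text
time_s: 34.85
ee_pos: [661.1, -32.7, 113.0]
ee_rot: [180.0, 0.1, 168.8]
force: [-1.3, -0.9, 2.4]
gripper_width: 45.1
gripper_force: 25.0
```

>>> {"name": "apply_moves", "arguments": {
  "increments": [
    [-1, 0, 0, -0.001, 0, 0, 0],
    [-1, 0, 0, 0, 0, 0, 0],
    [-1, 0, 0, 0, 0, 0, 0]
  ]
}}

```text
time_s: 35.1
ee_pos: [661.3, -32.7, 112.9]
ee_rot: [180.0, 0.1, 168.8]
force: [-1.4, 0.6, 7.5]
gripper_width: 45.2
gripper_force: 25.0
```

>>> {"name": "apply_moves", "arguments": {
  "increments": [
    [0.3, 0, 0, 0.001, 0, 0, 0],
    [0.55, 0, 0, 0, 0, 0, 0],
    [0.55, 0, 0, 0, 0, 0, 0],
    [0.55, 0, 0, 0.03, 0, 0, 0],
    [0.55, 0, 0, 0.035, 0, 0, 0]
  ]
}}

```text
time_s: 35.52
ee_pos: [658.6, -32.5, 174.0]
ee_rot: [-179.9, -0.5, 168.8]
force: [1.7, -0.7, -0.5]
gripper_width: 70.0
gripper_force: 0.0
```

>>> {"name": "apply_moves", "arguments": {
  "increments": [
    [0.55, 0, 0, 0.035, 0, 0, 0],
    [0.3, -0.0198, -0.02346, 0.018, 0, 0, 0],
    [0.3, -0.0198, -0.02346, 0, 0, 0, 0],
    [0.3, -0.0198, -0.02346, 0, 0, 0, 0],
    [0.3, -0.0198, -0.02346, 0, 0, 0, 0]
  ]
}}

```text
time_s: 35.93
ee_pos: [580.6, -127.2, 230.0]
ee_rot: [-180.0, 0.0, 168.9]
force: [0.9, -0.7, -0.3]
gripper_width: 59.2
gripper_force: 0.0
```

>>> {"name": "apply_moves", "arguments": {
  "increments": [
    [0.3, -0.0198, -0.02346, 0, 0, 0, 0],
    [0.3, -0.0198, -0.02346, 0, 0, 0, 0],
    [0.3, -0.0198, -0.02346, 0, 0, 0, 0],
    [0.3, -0.0198, -0.02346, 0, 0, 0, 0],
    [0.3, -0.0198, -0.02346, 0, 0, 0, 0]
  ]
}}

```text
time_s: 36.35
ee_pos: [481.3, -244.7, 229.6]
ee_rot: [180.0, -0.0, 168.8]
force: [0.7, 0.2, 0.1]
gripper_width: 59.3
gripper_force: 0.0
```

>>> {"name": "apply_moves", "arguments": {
  "increments": [
    [0.3, -0.0198, -0.02346, 0, 0, 0, 0],
    [0.3, -0.0198, -0.02346, 0, 0, 0, 0],
    [0.3, -0.0198, -0.02346, 0, 0, 0, 0],
    [0.3, 0, 0, 0, 0, 0, 0],
    [0.3, 0, 0, 0, 0, 0, 0]
  ]
}}

```text
time_s: 36.77
ee_pos: [422.2, -315.0, 229.7]
ee_rot: [180.0, -0.0, 168.6]
force: [1.2, 0.1, -1.4]
gripper_width: 59.3
gripper_force: 0.0
```

>>> {"name": "apply_moves", "arguments": {
  "increments": [
    [0.3, 0, 0, -0.03, 0, 0, 0],
    [0.3, 0, 0, -0.03, 0, 0, 0],
    [0.3, 0, 0, -0.03, 0, 0, 0],
    [0.3, 0, 0, -0.02, 0, 0, 0],
    [0.3, 0, 0, 0, 0, 0, 0]
  ]
}}

```text
time_s: 37.18
ee_pos: [421.3, -311.2, 115.7]
ee_rot: [179.7, -0.5, 168.9]
force: [-0.3, 0.1, -0.9]
gripper_width: 59.4
gripper_force: 0.0
```

>>> {"name": "apply_moves", "arguments": {
  "increments": [
    [0.3, 0, 0, 0, 0, 0, 0],
    [-1, 0, 0, 0, 0, 0, 0],
    [-1, 0, 0, 0, 0, 0, 0],
    [-1, 0, 0, 0, 0, 0, 0],
    [-1, 0, 0, 0, 0, 0, 0]
  ]
}}

```text
time_s: 37.6
ee_pos: [423.7, -314.6, 121.2]
ee_rot: [-179.9, 0.1, 168.8]
force: [0.2, -0.2, 0.5]
gripper_width: 35.2
gripper_force: 0.2
```

>>> {"name": "apply_moves", "arguments": {
  "increments": [
    [-1, 0, 0, 0, 0, 0, 0],
    [-1, 0, 0, 0, 0, 0, 0],
    [-1, 0, 0, 0, 0, 0, 0]
  ]
}}

```text
time_s: 37.85
ee_pos: [423.6, -314.8, 120.8]
ee_rot: [-179.9, 0.1, 168.8]
force: [0.2, -0.4, 5.1]
gripper_width: 30.5
gripper_force: 25.0
```

>>> {"name": "apply_moves", "arguments": {
  "increments": [
    [-1, 0, 0, 0.015, 0, 0, 0],
    [-1, 0, 0, 0.03, 0, 0, 0],
    [-1, 0, 0, 0.035, 0, 0, 0],
    [-1, 0, 0, 0.015, 0, 0, 0],
    [-1, 0.01311, 0.02596, 0, 0, 0, 0]
  ]
}}

```text
time_s: 38.27
ee_pos: [436.7, -292.3, 218.7]
ee_rot: [-179.7, 0.4, 168.6]
force: [1.8, -0.8, -1.4]
gripper_width: 30.0
gripper_force: 25.0
```

>>> {"name": "apply_moves", "arguments": {
  "increments": [
    [-1, 0.01311, 0.02596, 0, 0, 0, 0],
    [-1, 0.01311, 0.02596, 0, 0, 0, 0],
    [-1, 0.01311, 0.02596, 0, 0, 0, 0],
    [-1, 0.01311, 0.02596, 0, 0, 0, 0],
    [-1, 0.01311, 0.02596, 0, 0, 0, 0]
  ]
}}

```text
time_s: 38.68
ee_pos: [501.4, -156.8, 214.2]
ee_rot: [180.0, -0.1, 168.8]
force: [1.1, 0.7, -2.2]
gripper_width: 30.0
gripper_force: 25.0
```

>>> {"name": "apply_moves", "arguments": {
  "increments": [
    [-1, 0.01311, 0.02596, 0, 0, 0, 0],
    [-1, 0.01311, 0.02596, 0, 0, 0, 0],
    [-1, 0.01311, 0.02596, 0, 0, 0, 0],
    [-1, 0.01311, 0.02596, 0, 0, 0, 0],
    [-1, 0.01311, 0.02596, 0, 0, 0, 0]
  ]
}}

```text
time_s: 39.1
ee_pos: [567.0, -27.1, 214.1]
ee_rot: [180.0, -0.1, 168.8]
force: [0.2, -0.7, -3.0]
gripper_width: 30.5
gripper_force: 25.0
```

>>> {"name": "apply_moves", "arguments": {
  "increments": [
    [-1, 0.01311, 0.02596, 0, 0, 0, 0],
    [-1, 0.01311, 0.02596, 0, 0, 0, 0],
    [-1, 0.01311, 0.02596, 0, 0, 0, 0],
    [-1, 0, 0, 0, 0, 0, 0],
    [-1, 0, 0, 0, 0, 0, 0]
  ]
}}

```text
time_s: 39.52
ee_pos: [606.3, 50.6, 213.7]
ee_rot: [-180.0, -0.1, 168.9]
force: [-0.7, 0.0, -1.2]
gripper_width: 29.9
gripper_force: 25.0
```

>>> {"name": "apply_moves", "arguments": {
  "increments": [
    [-1, 0, 0, -0.02, 0, 0, 0],
    [-1, 0, 0, -0.03, 0, 0, 0],
    [-1, 0, 0, 0, 0, 0, 0],
    [-1, 0, 0, 0, 0, 0, 0]
  ]
}}

```text
time_s: 39.85
ee_pos: [604.8, 48.3, 163.4]
ee_rot: [-179.9, -0.3, 168.8]
force: [0.1, 0.2, -1.4]
gripper_width: 30.1
gripper_force: 25.0
```

>>> {"name": "apply_moves", "arguments": {
  "increments": [
    [-1, 0, 0, -0.02, 0, 0, 0],
    [-1, 0, 0, -0.015, 0, 0, 0],
    [-1, 0, 0, -0.004, 0, 0, 0],
    [-1, 0, 0, 0, 0, 0, 0],
    [-1, 0, 0, 0, 0, 0, 0]
  ]
}}

```text
time_s: 40.27
ee_pos: [607.4, 49.0, 127.5]
ee_rot: [180.0, 0.1, 168.8]
force: [-1.0, 0.1, -1.9]
gripper_width: 30.0
gripper_force: 25.0
```

Contact expected near 124.

>>> {"name": "apply_moves", "arguments": {
  "increments": [
    [-1, 0, 0, -0.002, 0, 0, 0],
    [-1, 0, 0, -0.001, 0, 0, 0],
    [-1, 0, 0, 0, 0, 0, 0],
    [-1, 0, 0, 0, 0, 0, 0]
  ]
}}

```text
time_s: 40.6
ee_pos: [607.2, 49.2, 123.9]
ee_rot: [180.0, 0.1, 168.8]
force: [-0.4, -0.4, 0.1]
gripper_width: 30.4
gripper_force: 25.0
```

>>> {"name": "apply_moves", "arguments": {
  "increments": [
    [-1, 0, 0, -0.001, 0, 0, 0],
    [-1, 0, 0, 0, 0, 0, 0],
    [-1, 0, 0, 0, 0, 0, 0]
  ]
}}

```text
time_s: 40.85
ee_pos: [607.7, 49.1, 123.8]
ee_rot: [180.0, 0.2, 168.8]
force: [-0.1, -0.2, 5.2]
gripper_width: 30.2
gripper_force: 25.0
```

Floor reached. Release, rise, back off and check.

>>> {"name": "apply_moves", "arguments": {
  "increments": [
    [0.0, 0, 0, 0.001, 0, 0, 0],
    [0.3, 0, 0, 0, 0, 0, 0],
    [0.3, 0, 0, 0, 0, 0, 0],
    [0.3, 0, 0, 0.03, 0, 0, 0],
    [0.3, 0, 0, 0.035, 0, 0, 0]
  ]
}}

```text
time_s: 41.27
ee_pos: [604.5, 49.2, 185.6]
ee_rot: [-179.9, -0.4, 168.8]
force: [0.7, -0.1, -0.1]
gripper_width: 58.4
gripper_force: 0.0
```

>>> {"name": "apply_moves", "arguments": {
  "increments": [
    [0.3, 0, 0, 0.035, 0, 0, 0],
    [0.3, -0.03, 0, 0.02, 0, 0, 0],
    [0.3, -0.035, 0, 0, 0, 0, 0],
    [0.3, -0.035, 0, 0, 0, 0, 0],
    [0.3, -0.03, 0, 0, 0, 0, 0]
  ]
}}

```text
time_s: 41.68
ee_pos: [474.4, 49.3, 243.0]
ee_rot: [180.0, -0.0, 168.8]
force: [-0.9, -0.0, 0.7]
gripper_width: 59.2
gripper_force: 0.0
```

```bash
python3 - <<'E'
from h import *
s=cams.grab_frame('scene'); t=cams.grab_frame('top')
a=cv2.resize(s['color'][130:290,150:510,::-1],(800,356)); 
cv2.imwrite('pics/final.png',a)
cv2.imwrite('pics/finalt.png',cv2.resize(t['color'][110:290,125:500,::-1],(800,384)))
E
```

```text
(no output)
```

View pics/final.png

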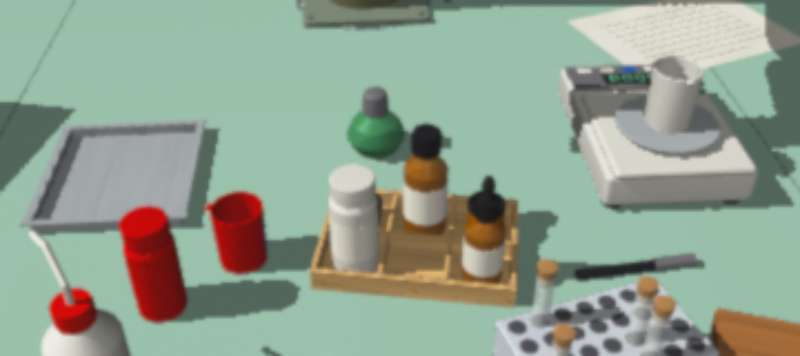

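```bash
python3 -c "
from workcell import env
print(env.job_done())"
```

```text
the job is handed in; nothing more can be done
None
```

I handed the job in at about 42 s of the 138 s allowed. In the last scene picture the beaker stands upright on the pan, within about 3 mm of its middle, and the three bottles are upright in their original cells. The spirit lamp looks unmoved. I never reached for the small jar, but it is hidden behind the bottles in that picture.

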